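# Load the strainer discs into the press slide and lock it

## Task

Load the press slide: with its tray still pulled out, stack all the perforated strainer discs flat and centred on the tray's round plate and lay the thick steel pressure disc centred on top. Then press the release lever fully down, push the tray gently fully home so that the stack stays centred, and turn the clamp knob clockwise to its stop to lock the tray. Leave the tape, the marker, the filling knife and the tin where they are.

Things in the scene. Friction and masses are not known exactly. Their poses are not given: they have to be found in the camera images.
- disc_1_center (a point): Perforated strainer disc, plain aluminium with small dark holes in both faces: 64 mm diameter, 14 mm thick, 90 g, lying flat, the same both ways up. There are three to five of them. This point is its centre, half-way up; z is the disc's axis.
- disc_2_center (a point): Perforated strainer disc, plain aluminium with small dark holes in both faces: 64 mm diameter, 14 mm thick, 90 g, lying flat, the same both ways up. There are three to five of them. This point is its centre, half-way up; z is the disc's axis.
- disc_3_center (a point): Perforated strainer disc, plain aluminium with small dark holes in both faces: 64 mm diameter, 14 mm thick, 90 g, lying flat, the same both ways up. There are three to five of them. This point is its centre, half-way up; z is the disc's axis.
- disc_4_center (a point): Perforated strainer disc, plain aluminium with small dark holes in both faces: 64 mm diameter, 14 mm thick, 90 g, lying flat, the same both ways up. There are three to five of them. This point is its centre, half-way up; z is the disc's axis.
- disc_5_center (a point): Perforated strainer disc, plain aluminium with small dark holes in both faces: 64 mm diameter, 14 mm thick, 90 g, lying flat, the same both ways up. There are three to five of them. This point is its centre, half-way up; z is the disc's axis.
- pressure_disc_center (a point): The pressure disc: thick plain steel disc without holes, 64 mm diameter, 26 mm thick, about 250 g, lying flat, the same both ways up. This point is its centre, half-way up; z is the disc's axis.
- plate_center (a point): Centre of the top face of the round dark steel plate (100 mm diameter, marked with a 67 mm circle, its top 34 mm above the work surface) fixed on the aluminium slide tray (140 mm long, 120 mm wide). It travels with the tray. Axes of the slide unit: x points away from the robot side towards the grey back stop, the way the tray goes home; y to the left; z up.
- tray_front (a point): Middle of the upright front face of the tray (face 120 mm wide, from 18 to 52 mm above the work surface), 79 mm before the plate's centre and 37 mm above the work surface; the space before it is open. The tray is pushed home by pressing on this face along +x of the slide unit. Same axes as the plate. Tall stir sticks stand behind the unit on the right; an open case with an upright lid is to its left.
- tray (a joint): Travel of the tray, m: 0 fully home against the stop, 0.08 pulled fully out towards the robot, as it starts. While the release lever is up a catch blocks it from going in; with the lever down it slides with about 3 N of friction plus 12 N per m/s, and stays where it is left.
- lever_pad (a point): Middle of the top of the black ribbed rubber pad (40 mm along x, 42 mm along y) at the robot-side end of the release lever, on the left of the slide unit, about 62 mm above the work surface when up. Pressed straight down it sinks about 33 mm and takes about 5 N; it stays where it is left. The lever turns on a level pin 135 mm behind this point (+x of the slide unit).
- release_lever (a joint): Angle of the release lever, rad: 0 up (tray blocked), 0.25 fully down (tray free; the catch is clear from about 0.2).
- knob_grip (a point): Grip point of the clamp knob on the right of the slide unit: on its upright axis, 70 mm above the work surface. The grip is a black bar, 60 mm long, 14 mm thick, from 54 to 82 mm above the work surface; this frame's x runs along the bar and z is up. Below it a steel cam finger (30 to 42 mm above the work surface, 52 mm long) swings in front of the tray when the tray is home, locking it; turned while the tray is out it would block the way.
- clamp_knob (a joint): Angle of the clamp knob, rad: 0 free, growing clockwise seen from above to the stop at 1.5 (locked). Friction about 0.12 N m; it stays where it is left.
- tape_green: Bystander: roll of green tape, an open ring, 68 mm across, 16 mm thick, lying flat. Origin at the centre of its underside.
- marker_2: Bystander: marker pen with a blue cap, 128 mm long, 18 mm thick, lying. Origin under its middle.
- scraper_2: Bystander: filling knife with a red handle, 160 mm long, 64 mm wide, lying flat. Origin under its middle.
- tin_small_1: Bystander: small paint tin, 62 mm wide and 62 mm high, standing. Origin at the centre of its underside.
Mind the look-alikes: they are no part of the job. What is meant by the part that bears pressure_disc_center is not yellow, and is the smaller of those in its own colour.

How it is judged:
By the outcome, as a careful person would: the job done as asked, in the order asked, and still so for the second after the job is handed in, with the robot touching nothing.
Of disc_1, disc_2, disc_3, disc_4, disc_5 only 3 to 5 are there at a start; the rules pass over those that are not, and their reading is None.
At some moment in a run one of pressure_disc may be knocked a few centimetres aside while the robot is not near it.
Once in a run the grip may slacken for a moment while it holds something.
It also fails if it takes over 210 s, if anything falls off the work surface, if the arm or the gripper's body presses on something with over 40 N, if the wrist force passes 120 N, or if a joint passes its speed limit or range.

## Robot

A 6-joint arm with a two-finger parallel gripper is mounted at the origin on a cart in front of the work surface, level with it; the furniture and walls round the work are solid. World frame = base frame: x ahead of the robot, y to its left, z up, the work surface at z = 0. Lengths are in mm, angles in rad, forces in N, time in s.
With the tool pointing down it reaches from about 350 to 975 mm from the base axis. Payload 7.1 kg.
Tool frame: the origin (TCP) lies between the finger pads; the fingertips stand 19 mm ahead of it and the grasp point (between the pads) is the TCP (ctrl.tcp_to_tips is the distance from the TCP to the fingertips, in mm); z points along the fingers, y is the line along which they close (so a half turn about z gives the same grasp; the last joint's range is limited). The gripper opens to 88 mm and grips with 3 to 60 N. Pads are 20 mm wide; open, the fingers measure 115 mm over their backs; the gripper's body (75 mm by 178 mm) begins 61 mm behind the grasp point.
Start: joints at [-1.324, 0.423, 1.63, -0, 1.089, -0.019], TCP at [164.194, -603.03, 241.675] pointing down, gripper open.
Joint ranges: [-3, 3], [-0.9, 2.11], [0.09, 2.58], [-1.31, 4.45], [0.11, 2.69], [-2.54, 2.54]. Speed limits (rad/s): [2.39, 2.39, 3.01, 3.14, 3.14, 3.14].

## Interface

Orientations are given as a rotation vector (axis times angle).
In Python, from workcell import status, optics, ctrl gives the robot as it stands. The module is installed in compiled form; this text tells all that it offers.
- The arm moves only by the shell command python3 -m inch 'ROWS'. ROWS is JSON, a list that holds one entry, the list of rows, each a list of 7 numbers: the shift along the tool's x, y, z in mm, then the turn, a rotation vector about the tool's x, y, z in rad, then the opening in per cent of the stroke, from 0 (shut) to 100 (fully open). A call has 1 to 20 rows; each row is the pose to reach, as a shift and turn from the pose commanded when the call began, along the tool's axes at that moment; what a row does not reach only later rows make up. A row lasts 1/10 s, in which the tool goes at most 50 mm and 8.59 degrees, less where a joint would pass 70% of its speed; a pose out of reach is approached as far as the arm can. A call with a gripper value outside its range is refused whole. The fingers move at their own pace and stop on an object; the grip force is fixed at half the most. Time passes only in rows, so rows that repeat a pose let the fingers close. It gives the time, the measured TCP pose, the force, the opening and the grip force at its end, in the units of the state.
- status.get_obs(): the state, without advancing time (a new reading comes with each control period).
- optics.get_image(name): name is "scene" or "side" or "wrist"; returns a dict with "frame" (480x640x3 uint8, red, green, blue), "fx", "fy", "cx", "cy" (pixels), "rvec" (rotation vector, rad) and "tvec" (3), from world to camera coordinates, as OpenCV has them; the wrist camera has in their place "hand_eye" (4x4, takes a point from camera to tool coordinates, whose origin is the TCP and whose axes are the flange's). Camera axes: x right, y down, z forward; pixel columns grow to the right and rows downward; lengths in mm; the calibration is good to about 2 mm. The wrist camera is an equidistant fisheye: a pixel r from the principal point sees the ray r / f radians off the axis. A picture is of the moment at which its call begins: read the wrist's pose just before it. There is no depth.
- ctrl.close_job(): hands the job in; it is judged then, once.
The state is a dict: "t": time; "qpos": joint angles; "qvel": joint speeds; "joint_torque": joint torques, N m; "ee_pos": TCP position; "orientation": TCP orientation; "ft_force": force on the tool from outside, world axes, zero at the start; "moment": the same for the moment, N m; "width": finger opening in mm; "grasp_force": force on a finger pad.
Only numpy, scipy, OpenCV 4.12 (cv2) and the standard library are available. Lean on these libraries where they do the work, as an engineer would, in place of code of your own. Each camera call takes 0.05 s, during which the arm holds its last target. There are 200 camera calls.

## Working session

There is one attempt and no reset: what is moved stays moved. The work goes in short steps, Python scripts to look and compute and a shell command to move; the robot and the scene stay as the last step left them, time stands still between calls to the robot, and variables do not carry over. Pictures are saved under pics/ and viewed, at most 14 in all, crops included, and the job is handed in when it is done.

```bash
mkdir -p pics
cat > h.py <<'E'
import numpy as np, cv2
from scipy.spatial.transform import Rotation as R
from workcell import status, optics, ctrl
def ray(c,u,v):
    """fixed camera pixel -> world origin, dir"""
    M=R.from_rotvec(np.ravel(c["rvec"])).as_matrix(); t=np.ravel(c["tvec"])
    d=np.array([(u-c["cx"])/c["fx"],(v-c["cy"])/c["fy"],1.]); return -M.T@t, M.T@d
def wray(c,o,u,v):
    x,y=(u-c["cx"])/c["fx"],(v-c["cy"])/c["fy"]; r=np.hypot(x,y)
    d=np.array([x/r*np.sin(r),y/r*np.sin(r),np.cos(r)]) if r>1e-9 else np.array([0,0,1.])
    H=np.array(c["hand_eye"]); M=R.from_rotvec(o["orientation"]).as_matrix()
    return M@H[:3,3]+np.array(o["ee_pos"]), M@H[:3,:3]@d
def plane(od,z):
    o,d=od; return o+d*(z-o[2])/d[2]
def px(c,P):
    M=R.from_rotvec(np.ravel(c["rvec"])).as_matrix(); p=M@np.array(P,float)+np.ravel(c["tvec"])
    return np.array([c["cx"]+c["fx"]*p[0]/p[2],c["cy"]+c["fy"]*p[1]/p[2]])
def snap(n,f):
    o=status.get_obs(); c=optics.get_image(n)
    cv2.imwrite("pics/"+f,c["frame"][...,::-1]); np.save("pics/"+f[:-4]+".npy",{"c":c,"o":o},allow_pickle=True); return c,o
def load(f):
    d=np.load("pics/"+f+".npy",allow_pickle=True).item(); return d["c"],d["o"]
E
python3 - <<'E'
from h import *
print(status.get_obs())
for n in ["scene","side","wrist"]:
    c,o=snap(n,n+"0.png"); print(n,{k:np.round(v,3).tolist() for k,v in c.items() if k!="frame"})
E
```

```text
{'t': 0.0, 'qpos': array([-1.32400800e+00,  4.23809484e-01,  1.63067610e+00, -2.05967111e-05,
        1.08859556e+00, -1.89866179e-02]), 'qvel': array([ 0.00015152, -0.0013078 ,  0.00092113,  0.00138456, -0.00121257,
       -0.00068577]), 'joint_torque': array([-9.68530330e-04, -5.44640386e+01, -2.73670185e+01,  6.42460235e-02,
        2.27627921e-02, -1.06994216e-04]), 'ee_pos': array([ 164.06167411, -602.54501826,  240.92671178]), 'orientation': array([-3.11242887e+00, -4.16069887e-01,  2.94068625e-04]), 'ft_force': array([-0.14997168, -0.563294  , -0.26160309]), 'moment': array([ 0.03750158, -0.01830227,  0.02170391]), 'grasp_force': 0.0, 'width': 87.9331953568614}
scene {'fx': 525.443, 'fy': 525.443, 'cx': 325.394, 'cy': 240.674, 'rvec': [1.118, -2.018, 1.236], 'tvec': [183.252, 289.82, 988.19]}
side {'fx': 609.751, 'fy': 609.751, 'cx': 318.287, 'cy': 250.052, 'rvec': [2.054, -0.167, 0.118], 'tvec': [-509.248, 69.161, 1487.706]}
wrist {'fx': 371.648, 'fy': 371.648, 'cx': 317.288, 'cy': 235.387, 'hand_eye': [[0.001, -0.952, -0.305, 85.449], [1.0, 0.001, 0.0, 0.16], [0.0, -0.305, 0.952, -143.626], [0.0, 0.0, 0.0, 1.0]]}
```

View pics/scene0.png

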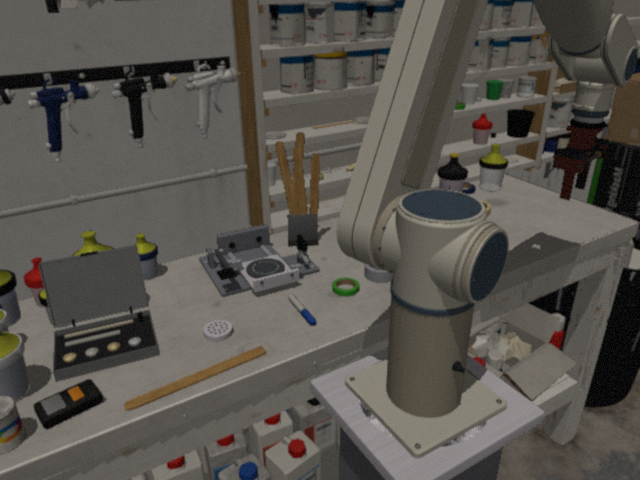

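View pics/side0.png

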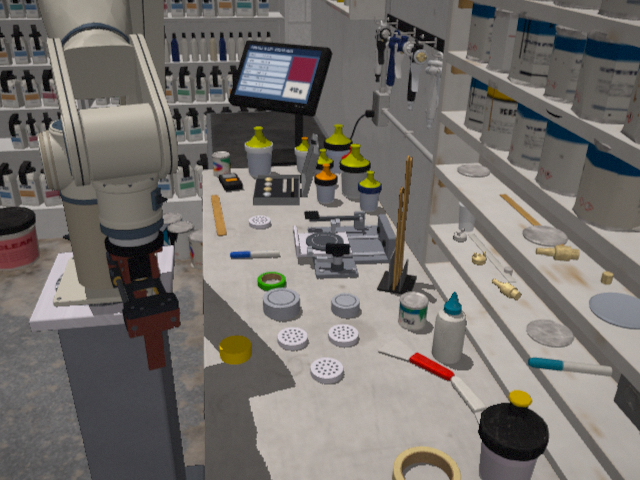

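Side view: strainer discs at (259,222), (292,339), (343,335) and (326,370). The plain discs are yellow (235,350), large grey (282,303) and small grey (345,305). The slide unit is around (340,240). The small grey one should be the pressure disc, since it is not yellow and is the smaller of the greys. I'll measure next, with an enlarged crop to confirm.

Run:
```python
from h import *
c,o=load("side0"); im=c["frame"]
g=im.min(2).astype(int); hsv=cv2.cvtColor(im,cv2.COLOR_RGB2HSV)
for n,u,v,z in [("d1",259,220,14),("d2",292,337,14),("d3",343,333,14),("d4",326,368,14),("big",282,297,26),("small",345,300,26),("yel",235,344,26),("tape",271,279,16),("plate",327,240,34),("knob",335,250,80),("pad",312,214,62),("mk",255,254,9),("tin",413,298,62),("lidleft",305,160,100)]:
    print(n,plane(ray(c,u,v),z).round(0))
a=cv2.resize(im[180:400,190:450],None,fx=3,fy=2.7,interpolation=cv2.INTER_CUBIC)[:600]
cv2.imwrite("pics/crop1.png",a[...,::-1])
```

```text
d1 [386. 253.  14.]
d2 [ 406. -325.   14.]
d3 [ 513. -327.   14.]
d4 [ 457. -435.   14.]
big [ 401. -188.   26.]
small [ 539. -221.   26.]
yel [ 288. -347.   26.]
tape [386. -88.  16.]
plate [550.  60.  34.]
knob [542. -83.  80.]
pad [527. 168.  62.]
mk [359.  57.   9.]
tin [ 673. -290.   62.]
lidleft [558. 502. 100.]
```

View pics/crop1.png

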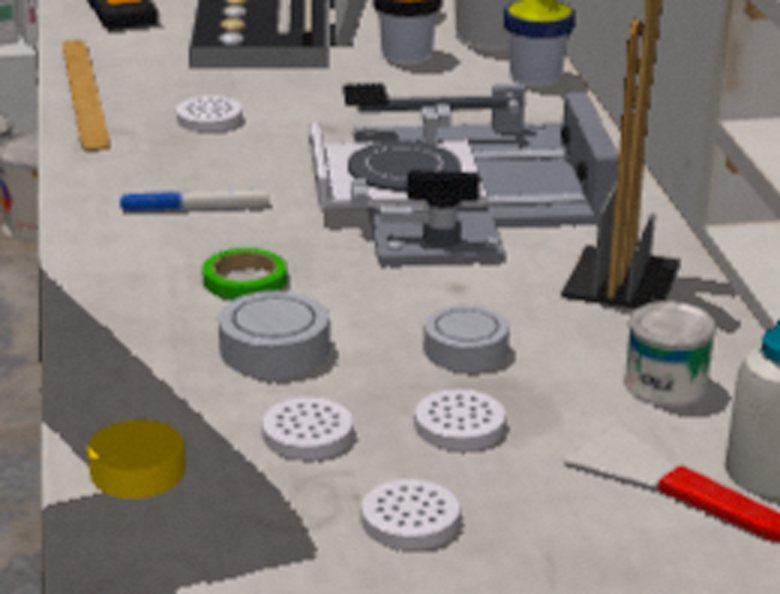

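The enlarged crop confirms it. The small grey plain disc at side (345,305) is the pressure disc, the large grey one at (282,303) and the yellow one at (235,350) are look-alikes, and four strainers are present. Next I'll go for a top view.

```bash
cat >> h.py <<'E'
def go(x,y,z,yaw,f=None,fyaw=None):
    """tool shift and turn from present (or given) pose to a tool-down pose; flags whether command drift matters"""
    o=status.get_obs(); p=np.array(o["ee_pos"]); M=R.from_rotvec(o["orientation"]).as_matrix()
    if f is not None: p=np.array(f,float); M=(R.from_euler('z',fyaw)*R.from_euler('x',np.pi)).as_matrix()
    T=(R.from_euler('z',yaw)*R.from_euler('x',np.pi)).as_matrix()
    return np.round(np.r_[M.T@(np.array([x,y,z])-p)],1), R.from_matrix(M.T@T).as_rotvec().round(4)
E
python3 -c "
from h import *
print(go(460,-220,400,0))"
```

```text
(array([ 386. , -291.7, -158.6]), array([-1.200e-03,  1.000e-04,  2.659e-01]))
```

```bash
python3 -m inch '[[[100,-75,-100,0,0,0.1,100],[386,-292,-159,0,0,0.266,100],[386,-292,-159,0,0,0.266,100],[386,-292,-159,0,0,0.266,100],[386,-292,-159,0,0,0.266,100],[386,-292,-159,0,0,0.266,100],[386,-292,-159,0,0,0.266,100],[386,-292,-159,0,0,0.266,100],[386,-292,-159,0,0,0.266,100],[386,-292,-159,0,0,0.266,100],[386,-292,-159,0,0,0.266,100],[386,-292,-159,0,0,0.266,100],[386,-292,-159,0,0,0.266,100],[386,-292,-159,0,0,0.266,100],[386,-292,-159,0,0,0.266,100],[386,-292,-159,0,0,0.266,100]]]'; python3 -c "
from h import *
c,o=snap('wrist','w1.png');print(o['ee_pos'],o['orientation'],go(480,80,400,0))"
```

```text
t: 1.75
ee_pos: [459.3, -220.8, 400.3]
orientation: [-3.141, 0.003, 0.001]
ft_force: [0.1, -0.3, 0.3]
width: 87.9
grasp_force: 0.0
[ 459.27075763 -220.79836451  400.34222786] [-3.14138552e+00  3.17500438e-03  9.54497384e-04] (array([  20.1, -300.7,    0.5]), array([-0.0002,  0.0005, -0.0017]))
```

View pics/w1.png

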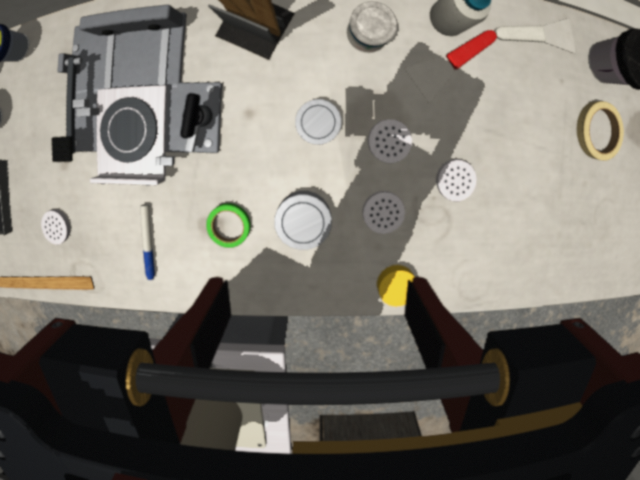

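The wrist view shows everything: strainers at (55,227), (391,141), (384,212) and (457,180), the pressure disc at (319,121), and the plate at (129,127). One more view from over the unit.

```bash
python3 -m inch '[[[20,-300,0,0,0,0,100],[20,-300,0,0,0,0,100],[20,-300,0,0,0,0,100],[20,-300,0,0,0,0,100],[20,-300,0,0,0,0,100],[20,-300,0,0,0,0,100],[20,-300,0,0,0,0,100],[20,-300,0,0,0,0,100],[20,-300,0,0,0,0,100],[20,-300,0,0,0,0,100]]]'; python3 -c "
from h import *
c,o=snap('wrist','w2.png');print(o['ee_pos'],o['orientation'])"
```

```text
t: 2.8
ee_pos: [480.1, 78.6, 400.7]
orientation: [3.141, -0.004, -0.0]
ft_force: [-0.7, -1.0, -0.2]
width: 87.7
grasp_force: 0.0
[480.05359087  78.59933158 400.66942069] [ 3.14133696e+00 -4.00434344e-03 -6.34592484e-05]
```

View pics/w2.png

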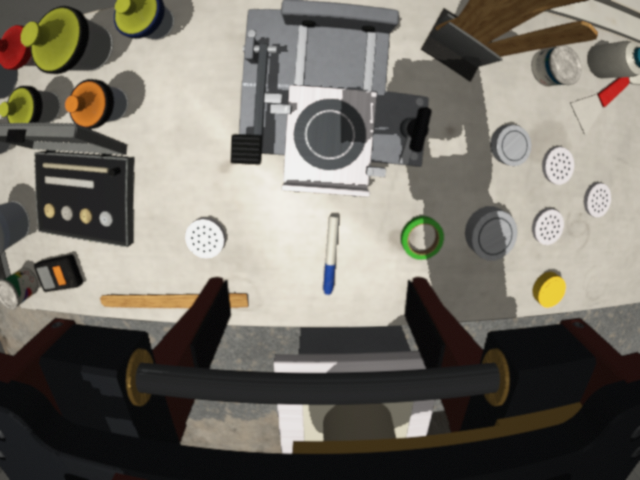

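w2 shows the plate at (330,133), lever pad at (246,148), knob bar at (420,128) and the left disc at (205,238). The free space round the plate is clear, and the sticks are behind right from (430,20). Now the positions.

```bash
cat >> h.py <<'E'
def holes(f,u,v,z=14,r=24,show=False):
    c,o=load(f) if isinstance(f,str) else f
    g=cv2.cvtColor(c["frame"],cv2.COLOR_RGB2GRAY); bh=cv2.morphologyEx(g,cv2.MORPH_BLACKHAT,cv2.getStructuringElement(cv2.MORPH_ELLIPSE,(7,7))).astype(float)
    yy,xx=np.mgrid[:g.shape[0],:g.shape[1]]
    for k in range(4):
        m=np.hypot(xx-u,yy-v)<r*.75; w=np.where(m,np.maximum(bh-0.35*bh[m].max(),0),0); u,v=(w*xx).sum()/w.sum(),(w*yy).sum()/w.sum()
    return u,v,plane(wray(c,o,u,v),z).round(1)
def fitcirc(P):
    A=np.c_[2*P[:,:2],np.ones(len(P))]; s=np.linalg.lstsq(A,(P[:,:2]**2).sum(1),rcond=None)[0]
    return s[:2].round(1),np.sqrt(s[2]+s[0]**2+s[1]**2).round(1)
def ring(f,u,v,z,rmm,rad0,band,pol):
    """engraved ring / rim: per direction strongest response near radius rmm about the guess on the plane z; circle fit"""
    c,o=load(f) if isinstance(f,str) else f
    g=cv2.GaussianBlur(cv2.cvtColor(c["frame"],cv2.COLOR_RGB2GRAY),(3,3),0).astype(np.float32)
    ctr=plane(wray(c,o,u,v),z); H=np.array(c["hand_eye"]); M=R.from_rotvec(o["orientation"]).as_matrix()
    def pw(P):
        q=(np.atleast_2d(P)-np.array(o["ee_pos"]))@M; q=(q-H[:3,3])@H[:3,:3]
        th=np.arctan2(np.hypot(q[:,0],q[:,1]),q[:,2]); h=np.hypot(q[:,0],q[:,1])
        return np.c_[c["cx"]+c["fx"]*th*q[:,0]/h,c["cy"]+c["fy"]*th*q[:,1]/h].astype(np.float32)
    rs=np.arange(rmm-band,rmm+band,.25)
    for k in range(3):
        pts=[]
        for a in np.arange(0,2*np.pi,.06):
            W=ctr+np.c_[rs*np.cos(a),rs*np.sin(a),0*rs]; p=pw(W)
            s=cv2.remap(g,p[:,:1],p[:,1:],cv2.INTER_LINEAR).ravel()
            q=pol*(s-cv2.blur(s.reshape(-1,1),(1,33)).ravel()) if abs(pol)==1 else np.sign(pol)*np.gradient(cv2.GaussianBlur(s.reshape(-1,1),(1,9),0).ravel())
            pts.append(W[np.argmax(q[4:-4])+4])
        P=np.array(pts); cc,r=fitcirc(P)
        for j in range(4):
            e=abs(np.hypot(*(P[:,:2]-cc).T)-r); P2=P[e<max(1.5,np.median(e)*2)]; cc,r=fitcirc(P2)
        ctr[:2]=cc; band2=band
    return cc,r,len(P2)
E
python3 - <<'E'
from h import *
for u,v in [(55,227),(391,141),(384,212),(457,180)]: print("w1",holes("w1",u,v))
for u,v in [(205,238),(558,165),(548,226),(598,199)]: print("w2",holes("w2",u,v))
print("plate",ring("w1",129,127,34,33.5,0,7,1),ring("w2",330,133,34,33.5,0,7,1))
print("plate rim",ring("w1",129,127,34,50,0,7,2),ring("w2",330,133,34,50,0,7,2))
print("pd outer",ring("w1",319,120,26,32,0,6,-2),ring("w2",512,144,26,32,0,6,-2))
print("big outer",ring("w1",303,223,30,43,0,6,-2))
for f,p in [("w1",{"pad":(62,149,62),"knobends":(189,118,82)}),("w2",{"tray corner R":(371,88,30),"tray corner L":(290,88,30),"front L":(285,190,52),"front R":(367,194,52),"pad":(246,142,62),"kb1":(426,104,82),"kb2":(413,148,82),"stop L":(284,7,60),"stop R":(397,12,60),"stick":(440,45,60),"stickbase":(470,77,0)})]:
    for k,(u,v,z) in p.items(): print(f,k,plane(wray(*load(f),u,v),z).round(0))
c,o=load("w2"); cv2.imwrite("pics/w2c.png",cv2.resize(c["frame"][70:210,220:450],None,fx=3.4,fy=3.4,interpolation=cv2.INTER_CUBIC)[...,::-1])
E
```

```text
w1 (np.float64(65.27173092122597), np.float64(223.4811978572056), array([397. , 222.7,  14. ]))
w1 (np.float64(391.86770497672757), np.float64(139.89497553407327), array([ 517.9, -327.4,   14. ]))
w1 (np.float64(383.7048878587498), np.float64(212.98807007976006), array([ 409.4, -319.3,   14. ]))
w1 (np.float64(457.0128821380504), np.float64(180.44882394411331), array([ 461.4, -431.5,   14. ]))
w2 (np.float64(203.4731449705128), np.float64(238.42011794888882), array([390.8, 255.3,  14. ]))
w2 (np.float64(549.3367049997939), np.float64(160.83353530357363), array([ 522.8, -300.9,   14. ]))
w2 (np.float64(540.1805651274983), np.float64(218.4248793935217), array([ 424.8, -296.2,   14. ]))
w2 (np.float64(589.1107088908552), np.float64(194.22718293871057), array([ 471.2, -402.9,   14. ]))
plate (array([545.8,  62.4]), np.float64(32.7), 105) (array([546. ,  61.9]), np.float64(32.7), 105)
plate rim (array([546. ,  60.3]), np.float64(50.1), 103) (array([546.2,  61.8]), np.float64(49.3), 104)
pd outer (array([ 542.9, -221.9]), np.float64(30.1), 99) (array([ 540.3, -223.6]), np.float64(34.3), 77)
big outer (array([ 400. , -199.6]), np.float64(40.2), 80)
w1 pad [529. 169.  62.]
w1 knobends [553. -58.  82.]
w2 tray corner R [611.   5.  30.]
w2 tray corner L [610. 115.  30.]
w2 front L [472. 122.  52.]
w2 front R [466.  11.  52.]
w2 pad [539. 171.  62.]
w2 kb1 [590. -58.  82.]
w2 kb2 [533. -42.  82.]
w2 stop L [718. 121.  60.]
w2 stop R [715. -25.  60.]
w2 stick [674. -84.  60.]
w2 stickbase [ 642. -153.    0.]
```

View pics/w2c.png

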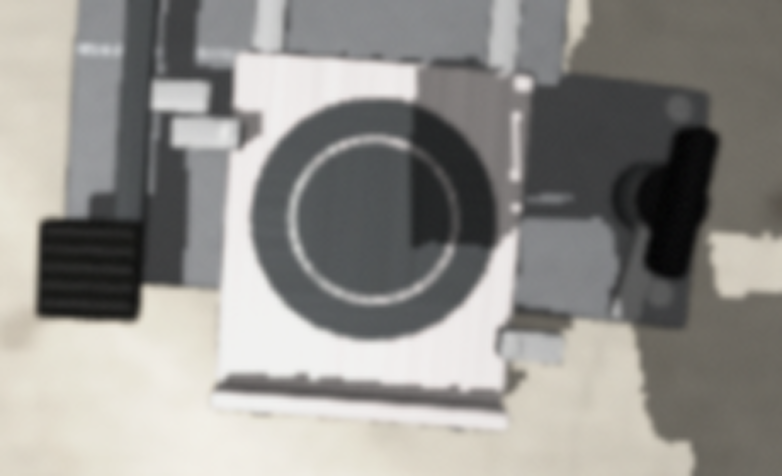

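Positions: plate centre about (546,62), unit yaw about −0.05. Discs are at (391,255), (518,−327), (409,−319) and (461,−431), and the pressure disc is at (542,−222). I'll start with the left disc: squeeze it at yaw 0, then squeeze again at 90° so it is centred both ways.

```bash
python3 -m inch '[[[-89,-176.5,250,0,0,0,100],[-89,-176.5,250,0,0,0,100],[-89,-176.5,250,0,0,0,100],[-89,-176.5,250,0,0,0,100],[-89,-176.5,250,0,0,0,100],[-89,-176.5,250,0,0,0,100],[-89,-176.5,250,0,0,0,100],[-89,-176.5,250,0,0,0,100],[-89,-176.5,250,0,0,0,100],[-89,-176.5,320,0,0,0,100],[-89,-176.5,350,0,0,0,100],[-89,-176.5,370,0,0,0,100],[-89,-176.5,378,0,0,0,100],[-89,-176.5,378,0,0,0,100],[-89,-176.5,378,0,0,0,100]]]'
python3 -m inch '[[[0,0,0,0,0,0,60],[0,0,0,0,0,0,60],[0,0,0,0,0,0,60],[0,0,0,0,0,0,60],[0,0,0,0,0,0,60],[0,0,0,0,0,0,60]]]'
```

```text
t: 4.35
ee_pos: [392.6, 256.9, 24.2]
orientation: [-3.14, 0.002, -0.004]
ft_force: [0.7, 0.5, -0.3]
width: 88.0
grasp_force: 0.0
t: 4.95
ee_pos: [391.3, 256.8, 23.3]
orientation: [-3.141, 0.0, -0.001]
ft_force: [-0.1, -0.9, 8.5]
width: 63.1
grasp_force: 30.0
```

```bash
python3 -m inch '[[[0,0,0,0,0,0,100],[0,0,0,0,0,0,100],[0,0,0,0,0,0,100],[0,0,0,0,0,0,100],[0,0,0,0,0,0,100],[0,0,0,0,0,-1.52,100],[0,0,0,0,0,-1.52,100],[0,0,0,0,0,-1.52,100],[0,0,0,0,0,-1.52,100],[0,0,0,0,0,-1.52,100],[0,0,0,0,0,-1.52,100],[0,0,0,0,0,-1.52,100],[0,0,0,0,0,-1.52,100],[0,0,0,0,0,-1.52,100],[0,0,0,0,0,-1.52,100],[0,0,0,0,0,-1.52,100],[0,0,0,0,0,-1.52,100],[0,0,0,0,0,-1.52,100]]]'
python3 -m inch '[[[0,0,0,0,0,0,60],[0,0,0,0,0,0,60],[0,0,0,0,0,0,60],[0,0,0,0,0,0,60],[0,0,0,0,0,0,60],[0,0,0,0,0,0,60]]]'
python3 -c "
from h import *
print(status.get_obs()['qpos'].round(2),go(546,62,130,1.52))"
```

```text
t: 6.75
ee_pos: [391.0, 256.6, 22.6]
orientation: [-2.28, -2.161, 0.0]
ft_force: [-0.2, 0.3, 0.3]
width: 87.9
grasp_force: 0.0
t: 7.35
ee_pos: [391.0, 256.6, 22.7]
orientation: [-2.277, -2.164, 0.0]
ft_force: [0.2, 0.4, 0.3]
width: 63.1
grasp_force: 30.0
[0.56 0.59 2.07 0.   0.48 0.61] (array([-186.4,  164.8, -107.3]), array([-0.0001,  0.0001, -0.0003]))
```

```bash
python3 -m inch '[[[0,0,-40,0,0,0,60],[0,0,-87,0,0,0,60],[0,0,-87,0,0,0,60],[-40,35,-87,0,0,0,60],[-75,66,-87,0,0,0,60],[-110,97,-87,0,0,0,60],[-145,128,-87,0,0,0,60],[-170,150,-87,0,0,0,60],[-186,165,-87,0,0,0,60],[-186,165,-87,0,0,0,60],[-186,165,-87,0,0,0,60],[-186,165,-87,0,0,0,60],[-186,165,-87,0,0,0,60]]]'
python3 -c "
from h import *
c,o=snap('wrist','p1.png')
print(ring((c,o),330,133,34,33.5,0,7,1)) if 0 else print(go(546,62,57,1.52))"
```

```text
t: 8.65
ee_pos: [545.4, 63.4, 109.4]
orientation: [-2.275, -2.165, 0.001]
ft_force: [-0.4, -0.3, -1.0]
width: 63.1
grasp_force: 30.0
(array([-1.4,  0.5, 52.6]), array([-0.0006,  0.    ,  0.0013]))
```

View pics/p1.png

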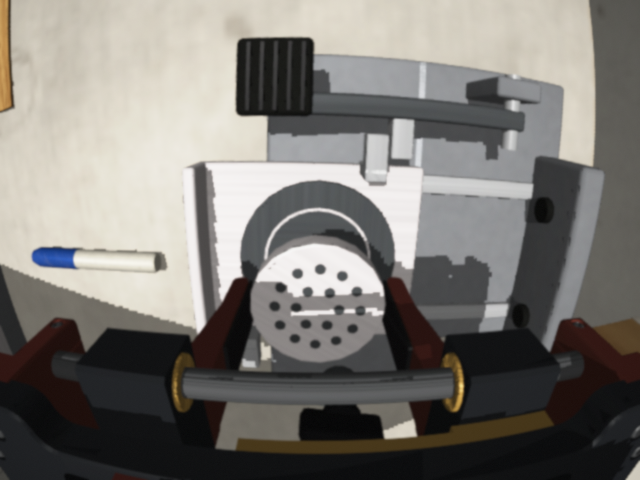

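The disc sits level in the fingers at (318,303), with the plate's ring partly visible behind it at (318,212). I'll check the in-hand centre and then lower.

Run:
```python
from h import *
print(holes("p1",319,303,101,r=70), ring("p1",319,303,101,32,0,4,-2))
for (u,v) in [(318,209),(265,252),(371,252)]: print(plane(wray(*load("p1"),u,v),34).round(1))
# front face line and stop
for (u,v) in [(190,170),(196,320)]: print("front",plane(wray(*load("p1"),u,v),52).round(1))
```

```text
(np.float64(340.5183902190525), np.float64(296.2331125827815), array([557.5,  69.4, 101. ])) (array([546.5,  64. ]), np.float64(31.6), 101)
[548.4  94.5  34. ]
[513.5  68.3  34. ]
[580.5  65.1  34. ]
front [477.5 125.7  52. ]
front [465.8  29.6  52. ]
```

```bash
python3 -m inch '[[[-2,0.5,20,0,0,0,60],[-2,0.5,40,0,0,0,60],[-2,0.5,48,0,0,0,60],[-2,0.5,51,0,0,0,60],[-2,0.5,52.5,0,0,0,60],[-2,0.5,52.5,0,0,0,60],[-2,0.5,52.5,0,0,0,60]]]'
python3 -m inch '[[[0,0,0,0,0,0,95],[0,0,0,0,0,0,95],[0,0,0,0,0,0,95],[0,0,0,0,0,0,95],[0,0,-20,0,0,0,95],[0,0,-70,0,0,0,95],[0,0,-120,0,0,0,95],[0,0,-120,0,0,0,95],[0,0,-120,0,0,0,95]]]'
python3 - <<'E'
from h import *
c,o=snap('wrist','p2.png'); print(o['ee_pos'].round(1))
im=c['frame'][120:420,150:500]; cv2.imwrite('pics/p2c.png',cv2.resize(im,None,fx=1.8,fy=1.8)[...,::-1])
print(go(461,-431.5,150,0))
E
```

```text
t: 9.4
ee_pos: [547.2, 60.5, 57.8]
orientation: [2.277, 2.164, 0.001]
ft_force: [0.4, -0.2, -1.2]
width: 63.1
grasp_force: 30.0
t: 10.3
ee_pos: [547.4, 60.5, 178.5]
orientation: [2.276, 2.163, 0.004]
ft_force: [-0.5, 0.5, -0.4]
width: 83.3
grasp_force: 0.0
[547.4  60.5 178.5]
(array([-495.6,  -60.2,   27. ]), array([ 0.    , -0.    ,  1.5198]))
```

View pics/p2c.png

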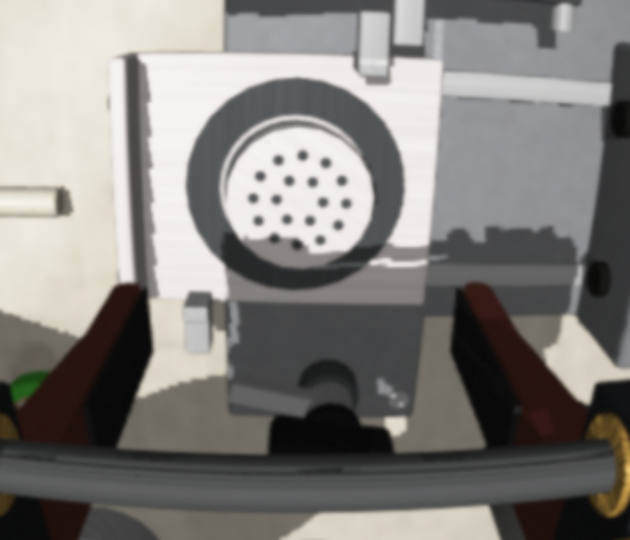

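The disc lies inside the plate's circle, at crop (297,195). I'll put numbers on the offset.

Run:
```python
from h import *
print("holes",holes("p2",315,229,48,r=48),"outer",ring("p2",315,229,48,32,0,4,-2))
print("rim",ring("p2",314,222,34,50,0,5,2)); 
print(status.get_obs()['ee_pos'].round(1))
```

```text
holes (np.float64(316.81990990871986), np.float64(228.62848575316045), array([548.6,  62.7,  48. ])) outer (array([547.8,  61. ]), np.float64(31.7), 95)
rim (array([546. ,  62.2]), np.float64(49.5), 105)
[546.4  60.4 177. ]
```

Disc is about 1.5 mm long in x, so I'll re-squeeze it there with a −1.6 mm shift, read the settled pose as the reference, and go to the next disc.

```bash
python3 -m inch '[[[0,-1.6,50,0,0,0,95],[0,-1.6,100,0,0,0,95],[0,-1.6,119,0,0,0,95],[0,-1.6,119,0,0,0,95],[0,-1.6,119,0,0,0,95],[0,-1.6,119,0,0,0,95],[0,-1.6,119,0,0,0,60],[0,-1.6,119,0,0,0,60],[0,-1.6,119,0,0,0,60],[0,-1.6,119,0,0,0,60],[0,-1.6,119,0,0,0,60],[0,-1.6,119,0,0,0,60]]]'
python3 -m inch '[[[0,0,0,0,0,0,95],[0,0,0,0,0,0,95],[0,0,0,0,0,0,95],[0,0,0,0,0,0,95],[0,0,-20,0,0,0,95],[0,0,-70,0,0,0,95],[0,0,-120,0,0,0,95],[0,0,-120,0,0,0,95],[0,0,-120,0,0,0,95],[0,0,-120,0,0,0,95]]]'
python3 - <<'E'
from h import *
c,o=snap('wrist','p3.png'); print(o['ee_pos'].round(1))
print("holes",holes("p3",315,229,48,r=48),"outer",ring("p3",315,229,48,32,0,4,-2))
print("rim",ring("p3",314,222,34,50,0,5,2)); 
print(go(461,-431.5,180,0))
E
```

```text
t: 11.55
ee_pos: [545.1, 60.5, 58.3]
orientation: [-2.277, -2.164, 0.0]
ft_force: [-0.6, 0.1, 0.5]
width: 63.1
grasp_force: 30.0
t: 12.55
ee_pos: [544.2, 60.4, 177.2]
orientation: [-2.277, -2.163, 0.002]
ft_force: [-1.5, 0.4, -1.1]
width: 83.6
grasp_force: 0.0
[544.2  60.4 177.2]
holes (np.float64(317.8492574869928), np.float64(229.68161119377325), array([545.6,  62.1,  48. ])) outer (array([546.,  61.]), np.float64(31.7), 95)
rim (array([548.2,  62. ]), np.float64(49.5), 105)
(array([-495.5,  -57.9,   -2.9]), array([-0.0019,  0.0023,  1.5198]))
```

Run:
```python
from h import *
a=load("p2");b=load("p3"); P=dict(a[1])
for k in range(2):
    for n,(c,o) in (("p2",a),("p3",b)):
        f=(c,P)
        print(n,"holes",holes(f,316,229,48,r=42)[2],"outer",ring(f,316,229,48,32,0,3,-2),"rim",ring(f,314,222,34,50,0,4,2),"line",ring(f,314,224,34,33.5,0,4,1))
    break
L=[]
for i in range(6):
    o=status.get_obs(); optics.get_image("side"); L.append(np.r_[o['ee_pos'],o['orientation']])
print(np.round(L,3))
```

```text
p2 holes [548.6  62.7  48. ] outer (array([547.8,  61. ]), np.float64(31.7), 101) rim (array([546. ,  62.2]), np.float64(49.5), 105) line (array([546.6,  60.8]), np.float64(33.6), 86)
p3 holes [549.4  61.8  48. ] outer (array([549.8,  60.7]), np.float64(31.8), 100) rim (array([552.1,  61.8]), np.float64(49.8), 105) line (array([551.5,  61.5]), np.float64(32.8), 80)
[[ 5.44053e+02  6.04190e+01  1.76733e+02 -2.27600e+00 -2.16300e+00
   3.00000e-03]
 [ 5.44031e+02  6.03870e+01  1.76555e+02 -2.27600e+00 -2.16300e+00
   4.00000e-03]
 [ 5.44163e+02  6.04300e+01  1.76613e+02 -2.27600e+00 -2.16300e+00
   4.00000e-03]
 [ 5.44313e+02  6.04420e+01  1.76738e+02 -2.27600e+00 -2.16300e+00
   3.00000e-03]
 [ 5.44495e+02  6.04580e+01  1.76946e+02 -2.27600e+00 -2.16300e+00
   3.00000e-03]
 [ 5.44658e+02  6.04730e+01  1.77188e+02 -2.27700e+00 -2.16300e+00
   2.00000e-03]]
```

Arm sway explains the spread, so I'll use more settling time. One more re-squeeze, at +1.9 mm in x and +0.5 mm in y.

```bash
python3 -m inch '[[[0.5,1.9,40,0,0,0,95],[0.5,1.9,80,0,0,0,95],[0.5,1.9,105,0,0,0,95],[0.5,1.9,117,0,0,0,95],[0.5,1.9,119,0,0,0,95],[0.5,1.9,119,0,0,0,95],[0.5,1.9,119,0,0,0,95],[0.5,1.9,119,0,0,0,95],[0.5,1.9,119,0,0,0,95],[0.5,1.9,119,0,0,0,60],[0.5,1.9,119,0,0,0,60],[0.5,1.9,119,0,0,0,60],[0.5,1.9,119,0,0,0,60],[0.5,1.9,119,0,0,0,60],[0.5,1.9,119,0,0,0,60],[0.5,1.9,119,0,0,0,60]]]'
python3 -m inch '[[[0,0,0,0,0,0,95],[0,0,0,0,0,0,95],[0,0,0,0,0,0,95],[0,0,0,0,0,0,95],[0,0,-20,0,0,0,95],[0,0,-60,0,0,0,95],[0,0,-100,0,0,0,95],[0,0,-120,0,0,0,95],[0,0,-120,0,0,0,95],[0,0,-120,0,0,0,95],[0,0,-120,0,0,0,95],[0,0,-120,0,0,0,95],[0,0,-120,0,0,0,95]]]'
python3 - <<'E'
from h import *
f=snap('wrist','p4.png'); print(f[1]['ee_pos'].round(1))
print("holes",holes(f,316,229,48,r=42)[2],"outer",ring(f,316,229,48,32,0,3,-2),"rim",ring(f,314,222,34,50,0,4,2),"line",ring(f,314,224,34,33.5,0,4,1))
print(go(461,-431.5,180,0))
E
```

```text
t: 14.5
ee_pos: [547.0, 60.9, 59.3]
orientation: [-2.277, -2.164, 0.0]
ft_force: [-1.3, 1.0, 4.2]
width: 63.2
grasp_force: 30.0
t: 15.8
ee_pos: [546.5, 60.9, 178.0]
orientation: [-2.276, -2.163, 0.003]
ft_force: [-0.1, 0.1, -0.4]
width: 83.5
grasp_force: 0.0
[546.5  60.9 178. ]
holes [548.7  62.5  48. ] outer (array([547.9,  60.9]), np.float64(31.8), 98) rim (array([548.2,  62. ]), np.float64(49.5), 105) line (array([548.1,  61. ]), np.float64(33.1), 91)
(array([-496.1,  -60.4,   -1.6]), array([-1.2000e-03,  1.5000e-03,  1.5198e+00]))
```

Disc 1 is centred to about 0.5 mm. Reference placing pose: TCP (546.8,61). Next disc.

```bash
python3 -m inch '[[[-40,-20,0,0,0,0,100],[-496,-60.5,0,0,0,0,100],[-496,-60.5,0,0,0,0,100],[-496,-60.5,0,0,0,0,100],[-496,-60.5,0,0,0,0,100],[-496,-60.5,0,0,0,0,100],[-496,-60.5,0,0,0,0,100],[-496,-60.5,0,0,0,0,100],[-496,-60.5,0,0,0,0,100],[-496,-60.5,0,0,0,0,100],[-496,-60.5,0,0,0,0,100],[-496,-60.5,0,0,0,0,100],[-496,-60.5,50,0,0,0,100],[-496,-60.5,100,0,0,0,100],[-496,-60.5,140,0,0,0,100],[-496,-60.5,153,0,0,0,100],[-496,-60.5,153,0,0,0,100],[-496,-60.5,153,0,0,0,100],[-496,-60.5,153,0,0,0,100]]]'
python3 -c "
from h import *
print(go(461,-431.5,22.6,1.52))"
```

```text
t: 17.75
ee_pos: [462.8, -432.1, 28.6]
orientation: [2.274, 2.162, 0.0]
ft_force: [0.6, 0.7, -0.4]
width: 87.9
grasp_force: 0.0
(array([ 0.6, -1.8,  6. ]), array([0.0028, 0.0024, 0.0002]))
```

```bash
python3 -m inch '[[[0,-1,3.5,0,0,0,100],[0,-1,3.5,0,0,0,100],[0,-1,3.5,0,0,0,100],[0,-1,3.5,0,0,0,60],[0,-1,3.5,0,0,0,60],[0,-1,3.5,0,0,0,60],[0,-1,3.5,0,0,0,60],[0,-1,3.5,0,0,0,60],[0,-1,3.5,0,0,0,60]]]'
python3 -m inch '[[[0,0,0,0,0,0,100],[0,0,0,0,0,0,100],[0,0,0,0,0,0,100],[0,0,0,0,0,0,100],[0,0,0,0,0,1.52,100],[0,0,0,0,0,1.52,100],[0,0,0,0,0,1.52,100],[0,0,0,0,0,1.52,100],[0,0,0,0,0,1.52,100],[0,0,0,0,0,1.52,100],[0,0,0,0,0,1.52,100],[0,0,0,0,0,1.52,100],[0,0,0,0,0,1.52,100],[0,0,0,0,0,1.52,100],[0,0,0,0,0,1.52,100],[0,0,0,0,0,1.52,100],[0,0,0,0,0,1.52,100]]]'
python3 -m inch '[[[0,0,0,0,0,0,60],[0,0,0,0,0,0,60],[0,0,0,0,0,0,60],[0,0,0,0,0,0,60],[0,0,0,0,0,0,60],[0,0,0,0,0,0,60],[0,0,-60,0,0,0,60],[0,0,-100,0,0,0,60],[0,0,-140,0,0,0,60],[0,0,-140,0,0,0,60],[0,0,-140,0,0,0,60],[0,0,-140,0,0,0,60]]]'
python3 -c "
from h import *
print(go(546.8,61,163,1.52))"
```

```text
t: 18.65
ee_pos: [460.4, -431.3, 22.7]
orientation: [-2.277, -2.164, 0.0]
ft_force: [-0.6, -0.4, 0.3]
width: 63.4
grasp_force: 30.0
t: 20.35
ee_pos: [460.3, -431.3, 22.7]
orientation: [-3.142, -0.004, 0.0]
ft_force: [0.7, -0.9, 0.3]
width: 88.0
grasp_force: 0.0
t: 21.55
ee_pos: [459.5, -430.4, 161.1]
orientation: [-3.14, 0.0, 0.003]
ft_force: [0.5, 0.2, -1.2]
width: 63.5
grasp_force: 30.0
(array([  87.2, -491.5,   -1.1]), array([-3.1000e-03,  1.0000e-04, -1.5202e+00]))
```

```bash
python3 -m inch '[[[0,-40,0,0,0,-0.1,60],[0,-85,0,0,0,-0.25,60],[0,-130,0,0,0,-0.4,60],[0,-175,0,0,0,-0.55,60],[0,-220,0,0,0,-0.7,60],[0,-265,0,0,0,-0.84,60],[5,-310,0,0,0,-0.98,60],[20,-350,0,0,0,-1.12,60],[40,-390,0,0,0,-1.26,60],[60,-425,0,0,0,-1.4,60],[75,-455,0,0,0,-1.52,60],[82,-475,0,0,0,-1.52,60],[86,-487,0,0,0,-1.52,60],[87,-491.5,0,0,0,-1.52,60],[87,-491.5,0,0,0,-1.52,60],[87,-491.5,0,0,0,-1.52,60],[87,-491.5,0,0,0,-1.52,60],[87,-491.5,0,0,0,-1.52,60],[87,-491.5,0,0,0,-1.52,60]]]'
python3 -c "
from h import *
print(go(546.8,61,72.5,1.52))"
```

```text
t: 23.45
ee_pos: [547.4, 59.7, 162.8]
orientation: [2.278, 2.163, 0.0]
ft_force: [-0.8, -0.4, -1.1]
width: 63.2
grasp_force: 30.0
(array([ 1.3, -0.7, 90.3]), array([ 0.0002,  0.    , -0.001 ]))
```

```bash
python3 -m inch '[[[1,-0.5,30,0,0,0,60],[1,-0.5,60,0,0,0,60],[1,-0.5,78,0,0,0,60],[1,-0.5,86,0,0,0,60],[1,-0.5,89,0,0,0,60],[1,-0.5,91,0,0,0,60],[1,-0.5,91,0,0,0,60],[1,-0.5,91,0,0,0,60],[1,-0.5,91,0,0,0,60],[1,-0.5,91,0,0,0,60]]]'
python3 -m inch '[[[0,0,0,0,0,0,60],[0,0,0,0,0,0,60]]]'
```

```text
t: 24.45
ee_pos: [547.3, 61.2, 72.1]
orientation: [2.277, 2.164, 0.001]
ft_force: [-0.2, -0.5, -1.5]
width: 63.3
grasp_force: 30.0
t: 24.65
ee_pos: [547.0, 61.2, 71.8]
orientation: [2.277, 2.164, 0.0]
ft_force: [1.1, 0.2, -1.5]
width: 63.6
grasp_force: 30.0
```

```bash
python3 -m inch '[[[0,0,0.8,0,0,0,60],[0,0,0.8,0,0,0,60],[0,0,0.8,0,0,0,95],[0,0,0.8,0,0,0,95],[0,0,0.8,0,0,0,95],[0,0,0.8,0,0,0,95],[0,0,-20,0,0,0,95],[0,0,-60,0,0,0,95],[0,0,-90,0,0,0,95],[0,0,-106,0,0,0,95],[0,0,-106,0,0,0,95],[0,0,-106,0,0,0,95],[0,0,-106,0,0,0,95],[0,0,-106,0,0,0,95]]]'
python3 - <<'E'
from h import *
f=snap('wrist','p5.png'); print(f[1]['ee_pos'].round(1))
print("outer",ring(f,316,232,62,32,0,3,-2),"rim",ring(f,314,222,34,50,0,4,2),"line",ring(f,314,224,34,33.5,0,4,1))
print(go(518,-327.4,178,1.52))
E
```

```text
t: 26.05
ee_pos: [546.2, 61.1, 176.3]
orientation: [-2.276, -2.163, 0.003]
ft_force: [0.2, -0.9, -0.4]
width: 83.4
grasp_force: 0.0
[546.2  61.1 176.3]
outer (array([547.9,  61.5]), np.float64(31.7), 103) rim (array([548.2,  62. ]), np.float64(49.5), 105) line (array([548.1,  60.8]), np.float64(33.4), 84)
(array([-389.5,   -8.5,   -1.4]), array([-0.0021,  0.0003, -0.0002]))
```

Second disc is centred. Third disc.

```bash
python3 -m inch '[[[-40,-20,0,0,0,0,100],[-85,-45,0,0,0,0,100],[-130,-60,0,0,0,0,100],[-180,-60,0,0,0,0,100],[-230,-60,0,0,0,0,100],[-275,-45,0,0,0,0,100],[-315,-25,0,0,0,0,100],[-350,-12,0,0,0,0,100],[-375,-9,0,0,0,0,100],[-389.5,-9,20,0,0,0,100],[-389.5,-9,60,0,0,0,100],[-389.5,-9,100,0,0,0,100],[-389.5,-9,135,0,0,0,100],[-389.5,-9,150,0,0,0,100],[-389.5,-9,153,0,0,0,100],[-389.5,-9,153,0,0,0,100],[-389.5,-9,153,0,0,0,100],[-389.5,-9,153,0,0,0,100]]]'
python3 -c "
from h import *
print(go(518,-327.4,22.6,1.52))"
```

```text
t: 27.9
ee_pos: [519.2, -327.9, 26.4]
orientation: [2.275, 2.162, 0.001]
ft_force: [-0.0, -0.8, 0.1]
width: 87.9
grasp_force: 0.0
(array([ 0.5, -1.2,  3.8]), array([ 0.0025,  0.0015, -0.0001]))
```

```bash
python3 -m inch '[[[0,-0.5,2,0,0,0,100],[0,-0.5,2.5,0,0,0,100],[0,-0.5,2.5,0,0,0,60],[0,-0.5,2.5,0,0,0,60],[0,-0.5,2.5,0,0,0,60],[0,-0.5,2.5,0,0,0,60],[0,-0.5,2.5,0,0,0,60],[0,-0.5,2.5,0,0,0,60]]]'
python3 -m inch '[[[0,0,0,0,0,0,100],[0,0,0,0,0,0,100],[0,0,0,0,0,0,100],[0,0,0,0,0,0,100],[0,0,0,0,0,1.52,100],[0,0,0,0,0,1.52,100],[0,0,0,0,0,1.52,100],[0,0,0,0,0,1.52,100],[0,0,0,0,0,1.52,100],[0,0,0,0,0,1.52,100],[0,0,0,0,0,1.52,100],[0,0,0,0,0,1.52,100],[0,0,0,0,0,1.52,100],[0,0,0,0,0,1.52,100],[0,0,0,0,0,1.52,100],[0,0,0,0,0,1.52,100],[0,0,0,0,0,1.52,100]]]'
python3 -m inch '[[[0,0,0,0,0,0,60],[0,0,0,0,0,0,60],[0,0,0,0,0,0,60],[0,0,0,0,0,0,60],[0,0,0,0,0,0,60],[0,0,0,0,0,0,60],[0,0,-60,0,0,0,60],[0,0,-100,0,0,0,60],[0,0,-140,0,0,0,60],[0,0,-140,0,0,0,60],[0,0,-140,0,0,0,60],[0,0,-140,0,0,0,60]]]'
python3 -c "
from h import *
print(go(546.8,61,163,1.52))"
```

```text
t: 28.7
ee_pos: [517.6, -327.3, 22.2]
orientation: [-2.277, -2.164, 0.0]
ft_force: [-0.9, -0.1, 0.8]
width: 63.5
grasp_force: 30.0
t: 30.4
ee_pos: [517.7, -327.4, 22.2]
orientation: [3.142, 0.004, 0.0]
ft_force: [0.1, -1.0, -0.5]
width: 88.0
grasp_force: 0.3
t: 31.6
ee_pos: [516.6, -326.7, 160.6]
orientation: [-3.14, 0.0, 0.004]
ft_force: [0.3, -0.6, -1.8]
width: 63.3
grasp_force: 30.0
(array([  30.1, -387.7,   -1.9]), array([-2.9000e-03,  7.0000e-04, -1.5202e+00]))
```

```bash
python3 -m inch '[[[-20,-30,0,0,0,-0.1,60],[-40,-65,0,0,0,-0.25,60],[-55,-100,0,0,0,-0.4,60],[-60,-140,0,0,0,-0.55,60],[-60,-180,0,0,0,-0.7,60],[-55,-220,0,0,0,-0.84,60],[-45,-260,0,0,0,-0.98,60],[-30,-295,0,0,0,-1.12,60],[-10,-325,0,0,0,-1.26,60],[10,-352,0,0,0,-1.4,60],[20,-370,0,0,0,-1.52,60],[27,-382,0,0,0,-1.52,60],[30,-387.5,0,0,0,-1.52,60],[30,-387.5,0,0,0,-1.52,60],[30,-387.5,0,0,0,-1.52,60],[30,-387.5,0,0,0,-1.52,60],[30,-387.5,0,0,0,-1.52,60],[30,-387.5,0,0,0,-1.52,60]]]'
python3 -c "
from h import *
print(go(546.8,61,84.8,1.52))"
```

```text
t: 33.4
ee_pos: [547.6, 59.7, 162.3]
orientation: [2.278, 2.163, 0.0]
ft_force: [-0.1, 0.5, -1.2]
width: 63.3
grasp_force: 30.0
(array([ 1.3, -0.9, 77.5]), array([ 0.0001,  0.    , -0.0012]))
```

```bash
python3 -m inch '[[[1,-0.7,25,0,0,0,60],[1,-0.7,50,0,0,0,60],[1,-0.7,67,0,0,0,60],[1,-0.7,74,0,0,0,60],[1,-0.7,77,0,0,0,60],[1,-0.7,77.5,0,0,0,60],[1,-0.7,77.5,0,0,0,60],[1,-0.7,77.5,0,0,0,60],[1,-0.7,77.5,0,0,0,60],[1,-0.7,77.5,0,0,0,60],[1,-0.7,77.5,0,0,0,60],[1,-0.7,77.5,0,0,0,60]]]'
```

```text
t: 34.6
ee_pos: [547.1, 61.2, 84.7]
orientation: [2.277, 2.164, 0.0]
ft_force: [0.5, 0.8, -0.6]
width: 63.4
grasp_force: 30.0
```

```bash
python3 -m inch '[[[0,0,0.4,0,0,0,60],[0,0,0.4,0,0,0,95],[0,0,0.4,0,0,0,95],[0,0,0.4,0,0,0,95],[0,0,0.4,0,0,0,95],[0,0,-20,0,0,0,95],[0,0,-60,0,0,0,95],[0,0,-80,0,0,0,95],[0,0,-93,0,0,0,95],[0,0,-93,0,0,0,95],[0,0,-93,0,0,0,95],[0,0,-93,0,0,0,95],[0,0,-93,0,0,0,95]]]'
python3 - <<'E'
from h import *
f=snap('wrist','p6.png'); print(f[1]['ee_pos'].round(1))
print("outer",ring(f,316,234,76,32,0,3,-2),"rim",ring(f,314,222,34,50,0,4,2))
print(go(409.4,-319.3,178,1.52))
E
```

```text
t: 35.9
ee_pos: [546.4, 61.2, 176.4]
orientation: [-2.276, -2.163, 0.003]
ft_force: [-0.6, 0.5, -0.7]
width: 83.5
grasp_force: 0.0
[546.4  61.2 176.4]
outer (array([548.1,  68.6]), np.float64(33.3), 76) rim (array([548.1,  61.8]), np.float64(49.7), 92)
(array([-387. , -117.5,   -1.1]), array([-0.0019,  0.0003, -0.0002]))
```

Run:
```python
from h import *
f=load('p6')
for v in (236,242,248): print("outer",ring(f,316,v,76,32,0,4,-2))
```

```text
outer (array([548.2,  61.8]), np.float64(31.5), 87)
outer (array([548.2,  61.8]), np.float64(31.5), 87)
outer (array([548.2,  61.8]), np.float64(31.5), 87)
```

Third disc is centred too. Fourth disc at (409,−319).

```bash
python3 -m inch '[[[-40,-20,0,0,0,0,100],[-85,-45,0,0,0,0,100],[-130,-65,0,0,0,0,100],[-180,-80,0,0,0,0,100],[-230,-90,0,0,0,0,100],[-275,-100,0,0,0,0,100],[-315,-108,0,0,0,0,100],[-350,-114,0,0,0,0,100],[-375,-118,0,0,0,0,100],[-387,-118,20,0,0,0,100],[-387,-118,60,0,0,0,100],[-387,-118,100,0,0,0,100],[-387,-118,135,0,0,0,100],[-387,-118,150,0,0,0,100],[-387,-118,153,0,0,0,100],[-387,-118,153,0,0,0,100],[-387,-118,153,0,0,0,100],[-387,-118,153,0,0,0,100]]]'
python3 -c "
from h import *
print(go(409.4,-319.3,22.6,1.52))"
```

```text
t: 37.75
ee_pos: [410.4, -319.9, 26.2]
orientation: [2.275, 2.162, 0.001]
ft_force: [-0.4, -0.2, 0.1]
width: 87.6
grasp_force: 0.0
(array([ 0.6, -1.1,  3.6]), array([ 0.0022,  0.0016, -0.0001]))
```

```bash
python3 -m inch '[[[0,-0.5,2,0,0,0,100],[0,-0.5,2.5,0,0,0,100],[0,-0.5,2.5,0,0,0,60],[0,-0.5,2.5,0,0,0,60],[0,-0.5,2.5,0,0,0,60],[0,-0.5,2.5,0,0,0,60],[0,-0.5,2.5,0,0,0,60],[0,-0.5,2.5,0,0,0,60]]]'
python3 -m inch '[[[0,0,0,0,0,0,100],[0,0,0,0,0,0,100],[0,0,0,0,0,0,100],[0,0,0,0,0,0,100],[0,0,0,0,0,1.52,100],[0,0,0,0,0,1.52,100],[0,0,0,0,0,1.52,100],[0,0,0,0,0,1.52,100],[0,0,0,0,0,1.52,100],[0,0,0,0,0,1.52,100],[0,0,0,0,0,1.52,100],[0,0,0,0,0,1.52,100],[0,0,0,0,0,1.52,100],[0,0,0,0,0,1.52,100],[0,0,0,0,0,1.52,100],[0,0,0,0,0,1.52,100],[0,0,0,0,0,1.52,100]]]'
python3 -m inch '[[[0,0,0,0,0,0,60],[0,0,0,0,0,0,60],[0,0,0,0,0,0,60],[0,0,0,0,0,0,60],[0,0,0,0,0,0,60],[0,0,0,0,0,0,60],[0,0,-60,0,0,0,60],[0,0,-100,0,0,0,60],[0,0,-140,0,0,0,60],[0,0,-140,0,0,0,60],[0,0,-140,0,0,0,60],[0,0,-140,0,0,0,60]]]'
python3 -c "
from h import *
print(go(546.8,61,163,1.52))"
```

```text
t: 38.55
ee_pos: [409.0, -319.2, 22.2]
orientation: [-2.277, -2.164, -0.0]
ft_force: [-0.3, 0.3, 0.4]
width: 63.2
grasp_force: 30.0
t: 40.25
ee_pos: [409.0, -319.2, 22.2]
orientation: [-3.142, -0.004, 0.0]
ft_force: [-0.1, 0.1, 0.1]
width: 87.7
grasp_force: 0.0
t: 41.45
ee_pos: [408.2, -318.5, 160.9]
orientation: [-3.14, 0.0, 0.003]
ft_force: [0.3, -0.9, -0.9]
width: 63.4
grasp_force: 30.0
(array([ 138.6, -379.6,   -1.8]), array([-2.6000e-03,  3.0000e-04, -1.5201e+00]))
```

```bash
python3 -m inch '[[[5,-30,0,0,0,-0.1,60],[10,-65,0,0,0,-0.25,60],[15,-100,0,0,0,-0.4,60],[20,-140,0,0,0,-0.55,60],[30,-180,0,0,0,-0.7,60],[45,-220,0,0,0,-0.84,60],[65,-260,0,0,0,-0.98,60],[85,-295,0,0,0,-1.12,60],[105,-325,0,0,0,-1.26,60],[122,-350,0,0,0,-1.4,60],[131,-367,0,0,0,-1.52,60],[136,-376,0,0,0,-1.52,60],[138.5,-379.5,0,0,0,-1.52,60],[138.5,-379.5,0,0,0,-1.52,60],[138.5,-379.5,0,0,0,-1.52,60],[138.5,-379.5,0,0,0,-1.52,60],[138.5,-379.5,0,0,0,-1.52,60],[138.5,-379.5,0,0,0,-1.52,60]]]'
python3 -c "
from h import *
print(go(546.8,61,98.8,1.52))"
```

```text
t: 43.25
ee_pos: [547.5, 59.8, 162.4]
orientation: [2.278, 2.163, 0.0]
ft_force: [0.2, 0.8, -0.6]
width: 63.3
grasp_force: 30.0
(array([ 1.1, -0.8, 63.6]), array([ 0.0002, -0.    , -0.0011]))
```

```bash
python3 -m inch '[[[0.8,-0.6,20,0,0,0,60],[0.8,-0.6,40,0,0,0,60],[0.8,-0.6,54,0,0,0,60],[0.8,-0.6,60,0,0,0,60],[0.8,-0.6,63,0,0,0,60],[0.8,-0.6,63.5,0,0,0,60],[0.8,-0.6,63.5,0,0,0,60],[0.8,-0.6,63.5,0,0,0,60],[0.8,-0.6,63.5,0,0,0,60],[0.8,-0.6,63.5,0,0,0,60],[0.8,-0.6,63.5,0,0,0,60],[0.8,-0.6,63.5,0,0,0,60]]]'
```

```text
t: 44.45
ee_pos: [547.1, 61.1, 98.8]
orientation: [2.277, 2.164, 0.0]
ft_force: [-0.3, 1.1, -1.2]
width: 63.3
grasp_force: 30.0
```

```bash
python3 -m inch '[[[0,0,0.5,0,0,0,60],[0,0,0.5,0,0,0,95],[0,0,0.5,0,0,0,95],[0,0,0.5,0,0,0,95],[0,0,0.5,0,0,0,95],[0,0,-20,0,0,0,95],[0,0,-60,0,0,0,95],[0,0,-100,0,0,0,95],[0,0,-130,0,0,0,95],[0,0,-130,0,0,0,95],[0,0,-130,0,0,0,95],[0,0,-130,0,0,0,95],[0,0,-130,0,0,0,95]]]'
python3 - <<'E'
from h import *
f=snap('wrist','p7.png'); print(f[1]['ee_pos'].round(1))
for v in (232,238,244): print("outer",ring(f,316,v,90,32,0,4,-2))
print("rim",ring(f,314,218,34,50,0,4,2))
c,o=snap('side','side2.png'); print(px(c,[542,-222,26]))
cv2.imwrite("pics/s2c.png",cv2.resize(c['frame'][180:400,190:450],None,fx=3,fy=2.7,interpolation=cv2.INTER_CUBIC)[...,::-1])
E
```

```text
t: 45.75
ee_pos: [546.2, 61.0, 227.1]
orientation: [-2.276, -2.163, 0.003]
ft_force: [-0.1, 0.7, -0.2]
width: 83.3
grasp_force: 0.0
[546.2  61.  227.1]
outer (array([548.1,  60.9]), np.float64(31.9), 83)
outer (array([548. ,  60.5]), np.float64(32.1), 84)
outer (array([544.1,  48.6]), np.float64(31.8), 105)
rim (array([547.9,  60.9]), np.float64(49.7), 92)
[346.29316794 300.06427582]
```

View pics/s2c.png

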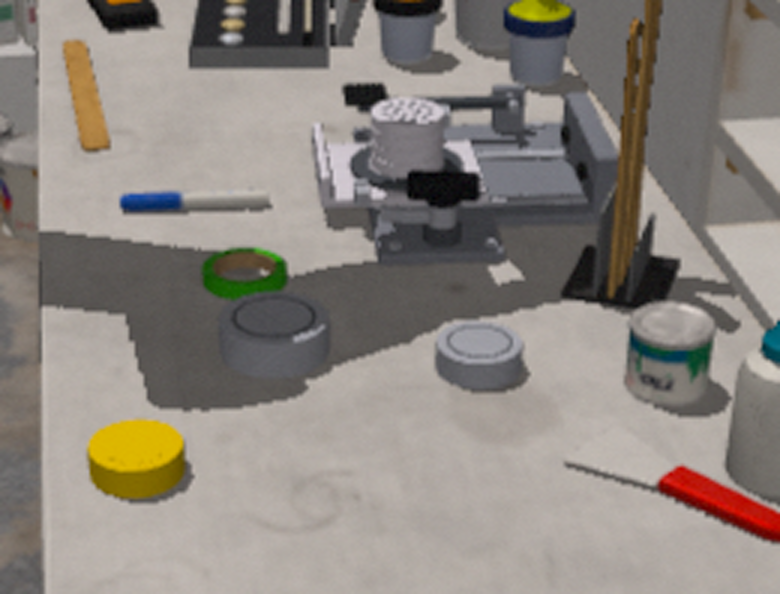

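The stack is neat with four discs. The pressure disc has been knocked: its top is now at crop (479,342), i.e. side pixel (350,307). I'll measure it again.

Run:
```python
from h import *
c,o=load('side2'); p=plane(ray(c,349.7,306.5),26); c0,_=load('side0'); q=plane(ray(c0,345.7,300),26); print(p.round(1),q.round(1))
p=np.array([542,-222,0])+(p-q); print(p.round(1)); print(go(p[0],p[1],178,1.52))
```

```text
[ 543.9 -248.8   26. ] [ 540.7 -221.5   26. ]
[ 545.2 -249.3    0. ]
(array([-309.9,   14.7,   49.5]), array([-0.0023,  0.0003, -0.0002]))
```

```bash
python3 -m inch '[[[-40,-20,0,0,0,0,100],[-80,-45,0,0,0,0,100],[-120,-65,0,0,0,0,100],[-160,-65,0,0,0,0,100],[-200,-60,10,0,0,0,100],[-240,-40,20,0,0,0,100],[-275,-15,30,0,0,0,100],[-300,5,40,0,0,0,100],[-310,14,49,0,0,0,100],[-310,14,49,0,0,0,100],[-310,14,49,0,0,0,100],[-310,14,49,0,0,0,100],[-310,14,49,0,0,0,100],[-310,14,49,0,0,0,100]]]'
python3 - <<'E'
from h import *
f=snap('wrist','p8.png'); c,o=f; print(o['ee_pos'].round(1))
for v in (232,245): print("outer",ring(f,316,v,26,32,0,7,-2))
cv2.imwrite('pics/p8c.png',cv2.resize(c['frame'][80:400,120:520],None,fx=1.5,fy=1.5)[...,::-1])
E
```

```text
t: 47.25
ee_pos: [545.2, -248.5, 180.4]
orientation: [2.276, 2.165, 0.0]
ft_force: [-0.2, -1.0, -0.1]
width: 87.7
grasp_force: 0.0
[ 545.2 -248.5  180.4]
outer (array([ 546.7, -255.6]), np.float64(29.5), 90)
outer (array([ 545.5, -267.8]), np.float64(33.2), 91)
```

View pics/p8c.png

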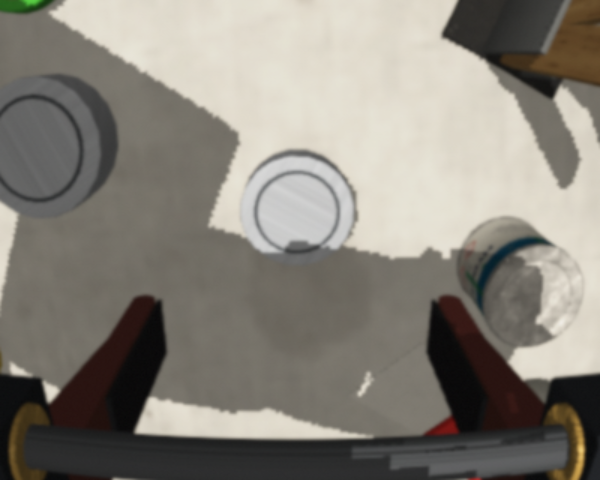

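The pressure disc is at crop (297,211), i.e. pixel (318,220.5), clear of the fingers.

Run:
```python
from h import *
f=load('p8'); p=plane(wray(*f,318,220.5),26); print(p.round(1), ring(f,318,220.5,26,24,0,4,-1)); print(go(p[0]-1,p[1]-.6,29,1.52))
```

```text
[ 547.  -246.5   26. ] (array([ 546.7, -247.3]), np.float64(23.0), 105)
(array([  1.6,   0.6, 151.3]), array([0.0007, 0.0003, 0.0006]))
```

```bash
python3 -m inch '[[[1,0.5,40,0,0,0,100],[1,0.5,80,0,0,0,100],[1,0.5,115,0,0,0,100],[1,0.5,140,0,0,0,100],[1,0.5,150,0,0,0,100],[1,0.5,152,0,0,0,100],[1,0.5,152,0,0,0,100],[1,0.5,152,0,0,0,100],[1,0.5,152,0,0,0,60],[1,0.5,152,0,0,0,60],[1,0.5,152,0,0,0,60],[1,0.5,152,0,0,0,60],[1,0.5,152,0,0,0,60],[1,0.5,152,0,0,0,60]]]'
python3 -m inch '[[[0,0,0,0,0,0,100],[0,0,0,0,0,0,100],[0,0,0,0,0,0,100],[0,0,0,0,0,0,100],[0,0,0,0,0,1.52,100],[0,0,0,0,0,1.52,100],[0,0,0,0,0,1.52,100],[0,0,0,0,0,1.52,100],[0,0,0,0,0,1.52,100],[0,0,0,0,0,1.52,100],[0,0,0,0,0,1.52,100],[0,0,0,0,0,1.52,100],[0,0,0,0,0,1.52,100],[0,0,0,0,0,1.52,100],[0,0,0,0,0,1.52,100],[0,0,0,0,0,1.52,100],[0,0,0,0,0,1.52,100]]]'
python3 -m inch '[[[0,0,0,0,0,0,60],[0,0,0,0,0,0,60],[0,0,0,0,0,0,60],[0,0,0,0,0,0,60],[0,0,0,0,0,0,60],[0,0,0,0,0,0,60],[0,0,0,0,0,0,60]]]'
python3 -c "
from h import *
print(go(546.8,61,190,1.52))"
```

```text
t: 48.7
ee_pos: [546.0, -248.4, 28.1]
orientation: [2.277, 2.164, 0.0]
ft_force: [-1.4, 0.9, 6.1]
width: 63.5
grasp_force: 30.0
t: 50.4
ee_pos: [545.8, -248.2, 27.6]
orientation: [-3.142, -0.004, 0.0]
ft_force: [0.3, -0.4, -0.5]
width: 87.6
grasp_force: 0.0
t: 51.1
ee_pos: [545.7, -248.2, 27.7]
orientation: [-3.142, 0.0, 0.0]
ft_force: [0.3, 1.6, -0.2]
width: 63.4
grasp_force: 30.0
(array([   1. , -309.2, -162.3]), array([-1.0000e-04, -0.0000e+00, -1.5202e+00]))
```

```bash
python3 -m inch '[[[0,0,-30,0,0,0,60],[0,0,-70,0,0,0,60],[-20,0,-110,0,0,0,60],[-40,0,-145,0,0,-0.1,60],[-60,-20,-162,0,0,-0.25,60],[-75,-50,-162,0,0,-0.4,60],[-80,-85,-162,0,0,-0.55,60],[-80,-120,-162,0,0,-0.7,60],[-75,-155,-162,0,0,-0.84,60],[-65,-190,-162,0,0,-0.98,60],[-50,-225,-162,0,0,-1.12,60],[-35,-255,-162,0,0,-1.26,60],[-20,-280,-162,0,0,-1.4,60],[-8,-297,-162,0,0,-1.52,60],[-2,-306,-162,0,0,-1.52,60],[1,-309,-162,0,0,-1.52,60],[1,-309,-162,0,0,-1.52,60],[1,-309,-162,0,0,-1.52,60],[1,-309,-162,0,0,-1.52,60],[1,-309,-162,0,0,-1.52,60]]]'
python3 -c "
from h import *
print(go(546.8,61,118.3,1.52))"
```

```text
t: 53.1
ee_pos: [546.5, 60.1, 189.7]
orientation: [-2.279, -2.162, 0.0]
ft_force: [-0.5, 0.5, -1.7]
width: 63.3
grasp_force: 30.0
(array([ 0.9,  0.2, 71.4]), array([-0.0002,  0.0001, -0.0016]))
```

```bash
python3 -m inch '[[[0.7,0,20,0,0,0,60],[0.7,0,42,0,0,0,60],[0.7,0,60,0,0,0,60],[0.7,0,68,0,0,0,60],[0.7,0,71,0,0,0,60],[0.7,0,71.3,0,0,0,60],[0.7,0,71.3,0,0,0,60],[0.7,0,71.3,0,0,0,60],[0.7,0,71.3,0,0,0,60],[0.7,0,71.3,0,0,0,60],[0.7,0,71.3,0,0,0,60],[0.7,0,71.3,0,0,0,60],[0.7,0,71.3,0,0,0,60]]]'
```

```text
t: 54.4
ee_pos: [546.8, 61.4, 118.4]
orientation: [-2.277, -2.164, 0.0]
ft_force: [0.1, -0.8, -3.4]
width: 63.4
grasp_force: 30.0
```

```bash
python3 -m inch '[[[0,0,0.6,0,0,0,60],[0,0,0.6,0,0,0,95],[0,0,0.6,0,0,0,95],[0,0,0.6,0,0,0,95],[0,0,0.6,0,0,0,95],[0,0,-20,0,0,0,95],[0,0,-60,0,0,0,95],[0,0,-100,0,0,0,95],[0,0,-120,0,0,0,95],[0,0,-120,0,0,0,95],[0,0,-120,0,0,0,95],[0,0,-120,0,0,0,95],[0,0,-120,0,0,0,95]]]'
python3 - <<'E'
from h import *
f=snap('wrist','p9.png'); c,o=f; print(o['ee_pos'].round(1))
cv2.imwrite('pics/p9.png',c['frame'][...,::-1])
print("pd ring",[ring(f,316,v,116,23,0,4,-1) for v in (235,245,255)],"outer",[ring(f,316,v,116,32,0,4,-2) for v in (235,245,255)])
E
```

```text
t: 55.7
ee_pos: [546.0, 61.3, 236.8]
orientation: [-2.276, -2.163, 0.004]
ft_force: [-0.8, -0.2, 0.1]
width: 83.3
grasp_force: 0.0
[546.   61.3 236.8]
pd ring [(array([548. ,  61.5]), np.float64(23.0), 105), (array([549.7,  50.6]), np.float64(23.2), 80), (array([546.6,  47. ]), np.float64(22.7), 87)] outer [(array([547.9,  61.9]), np.float64(31.6), 83), (array([544.3,  52.4]), np.float64(32.0), 105), (array([545.9,  46.2]), np.float64(32.7), 105)]
```

View pics/p9.png

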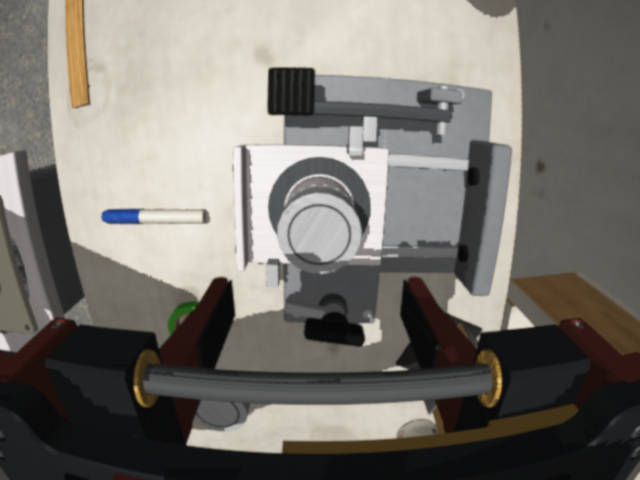

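Pressure disc is centred on the stack at (548,61.5). The lever pad is at px (292,91), and the knob bar runs from about (308,324) to (362,340).

Run:
```python
from h import *
f=load('p9')
W=lambda f,u,v,z:plane(wray(*f,u,v),z).round(1)
for n,u,v,z in [("pad",292,91,62),("padTL",269,68,62),("padBR",315,114,62),("frontT",236.5,148,52),("frontB",237.5,268,52),("bar1",307,326,82),("bar2",363,338,82)]: print(n,W(f,u,v,z))
g=load('w2'); print("lid corner",W(g,125,150,60),W(g,125,135,120)); print("pad w2",W(g,246.5,148.8,62),"knob w2",W(g,420,128,82))
g=load('p2'); print("knob axis p2", "pad")
p=W(f,292,91,62); print(go(p[0]-1,p[1]-.5,110,1.52))
```

```text
pad [530.9 172.   62. ]
padTL [512.5 193.5  62. ]
padBR [549.1 151.1  62. ]
frontT [477.6 125.9  52. ]
frontB [466.2  11.1  52. ]
bar1 [532.  -38.2  82. ]
bar2 [584.6 -54.9  82. ]
lid corner [537.9 351.3  60. ] [560.1 316.  120. ]
pad w2 [529.6 170.9  62. ] knob w2 [558.8 -50.7  82. ]
knob axis p2 pad
(array([109.2, -21.5, 126.9]), array([-0.0026,  0.0004, -0.0002]))
```

```bash
python3 -m inch '[[[40,-8,0,0,0,0,0],[80,-16,10,0,0,0,0],[105,-20,40,0,0,0,0],[109,-21.5,80,0,0,0,0],[109,-21.5,115,0,0,0,0],[109,-21.5,127,0,0,0,0],[109,-21.5,127,0,0,0,0],[109,-21.5,127,0,0,0,0],[109,-21.5,127,0,0,0,0],[109,-21.5,127,0,0,0,0]]]'
python3 -m inch '[[[0,0,10,0,0,0,0],[0,0,20,0,0,0,0],[0,0,28,0,0,0,0],[0,0,33,0,0,0,0],[0,0,38,0,0,0,0],[0,0,43,0,0,0,0],[0,0,48,0,0,0,0],[0,0,53,0,0,0,0],[0,0,57,0,0,0,0],[0,0,59,0,0,0,0],[0,0,59,0,0,0,0],[0,0,59,0,0,0,0]]]'
python3 - <<'E'
from h import *
for n,rows,u0,u1 in (("p9",range(160,262,4),226,246),):
    c,o=load(n); g=cv2.GaussianBlur(cv2.cvtColor(c['frame'],cv2.COLOR_RGB2GRAY),(3,3),0).astype(float)
    P=[];
    for v in rows:
        d=np.diff(g[v,u0:u1]); P.append(plane(wray(c,o,u0+np.argmax(d)+.5,v),52))
    P=np.array(P); k=np.polyfit(P[:,1],P[:,0],1); r=abs(np.polyval(k,P[:,1])-P[:,0]); m=r<2*np.median(r)+.3; k=np.polyfit(P[m,1],P[m,0],1); print(n,k,m.sum(),"yaw",-np.arctan(k[0]), "x at y=62",np.polyval(k,62))
c,o=load("w2"); g=cv2.GaussianBlur(cv2.cvtColor(c['frame'],cv2.COLOR_RGB2GRAY),(3,3),0).astype(float); P=[]
for u in range(292,362,3):
    d=np.diff(g[184:202,u]); P.append(plane(wray(c,o,u,184+np.argmin(d)+.5),52))
P=np.array(P); k=np.polyfit(P[:,1],P[:,0],1); r=abs(np.polyval(k,P[:,1])-P[:,0]); m=r<2*np.median(r)+.3; k=np.polyfit(P[m,1],P[m,0],1); print("w2",k,m.sum(),np.polyval(k,62))
E
```

```text
t: 56.75
ee_pos: [532.0, 171.5, 112.9]
orientation: [2.277, 2.163, 0.004]
ft_force: [-0.4, -0.7, 0.1]
width: 7.2
grasp_force: 0.0
t: 57.95
ee_pos: [531.1, 171.5, 52.3]
orientation: [-2.278, -2.164, -0.001]
ft_force: [0.3, -0.2, -0.2]
width: 0.7
grasp_force: 0.0
p9 [8.68777108e-02 4.64534938e+02] 20 yaw -0.08666011867892083 x at y=62 469.9213557195619
w2 [-1.15272460e-01  4.83713458e+02] 19 476.56656568734536
```

```bash
python3 -m inch '[[[0,0,2,0,0,0,0],[0,0,4,0,0,0,0],[0,0,6,0,0,0,0],[0,0,6,0,0,0,0]]]'; python3 -m inch '[[[0,0,1.5,0,0,0,0],[0,0,3,0,0,0,0],[0,0,3,0,0,0,0]]]'
```

```text
t: 58.35
ee_pos: [531.8, 171.6, 48.3]
orientation: [2.277, 2.164, 0.002]
ft_force: [-4.8, -3.0, 22.1]
width: 0.3
grasp_force: 11.3
t: 58.65
ee_pos: [532.0, 171.7, 47.4]
orientation: [2.276, 2.163, 0.004]
ft_force: [-11.2, -5.0, 45.6]
width: 0.7
grasp_force: 23.2
```

Lever is at its stop (45 N up at tip z≈28). Next I'll retreat and go before the tray front with yaw −0.087.

```bash
python3 -m inch '[[[0,0,-40,0,0,0,0],[0,0,-90,0,0,0,0],[0,0,-140,0,0,0,0],[0,0,-155,0,0,0,0],[0,0,-155,0,0,0,0],[0,0,-155,0,0,0,0]]]'
python3 -c "
from h import *
print(go(433,71,205,-0.087))"
```

```text
t: 59.25
ee_pos: [530.4, 171.3, 197.6]
orientation: [-2.277, -2.164, 0.001]
ft_force: [0.3, -0.0, -1.0]
width: 0.5
grasp_force: 0.0
(array([-105.1,  -92.1,   -7.3]), array([-4.0000e-04,  7.0000e-04,  1.6068e+00]))
```

```bash
python3 -m inch '[[[0,-40,-7,0,0,0,0],[0,-85,-7,0,0,0.1,0],[-50,-92,-7,0,0,0.3,0],[-95,-92,-7,0,0,0.5,0],[-105,-92,-7,0,0,1.607,0],[-105,-92,-7,0,0,1.607,0],[-105,-92,-7,0,0,1.607,0],[-105,-92,-7,0,0,1.607,0],[-105,-92,-7,0,0,1.607,0],[-105,-92,-7,0,0,1.607,0],[-105,-92,-7,0,0,1.607,0],[-105,-92,-7,0,0,1.607,0],[-105,-92,-7,0,0,1.607,0],[-105,-92,-7,0,0,1.607,0],[-105,-92,-7,0,0,1.607,0],[-105,-92,-7,0,0,1.607,0],[-105,-92,-7,0,0,1.607,0]]]'
python3 -c "
from h import *
print(go(433,71,50,-0.087)); f=snap('wrist','p10.png')"
```

```text
t: 60.95
ee_pos: [433.7, 71.2, 205.3]
orientation: [3.139, -0.135, -0.0]
ft_force: [1.0, 0.3, 0.3]
width: 0.8
grasp_force: 0.0
(array([ -0.6,   0.3, 155.3]), array([0.    , 0.0002, 0.0009]))
```

View pics/p10.png

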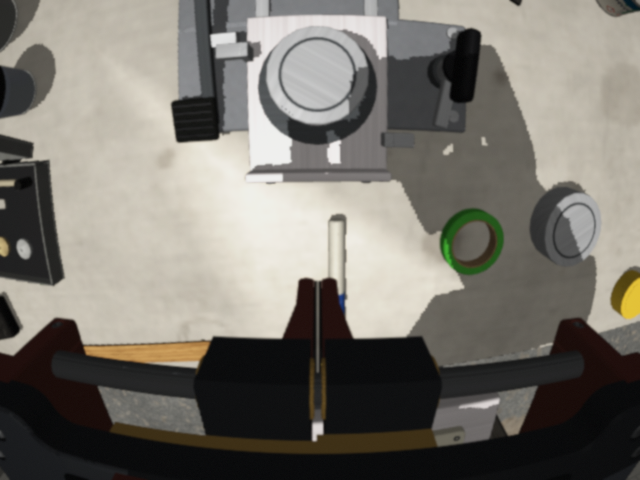

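The tray front is square to the tool and centred, with edge (247,178)–(388,181). Lever pad is down and the path is clear. I'll lower and push slowly.

```bash
python3 -m inch '[[[0,0,45,0,0,0,0],[0,0,90,0,0,0,0],[0,0,125,0,0,0,0],[0,0,148,0,0,0,0],[0,0,155,0,0,0,0],[0,0,155,0,0,0,0],[0,0,155,0,0,0,0],[0,0,155,0,0,0,0],[4,0,155,0,0,0,0],[9,0,155,0,0,0,0],[12,0,155,0,0,0,0],[15,0,155,0,0,0,0]]]'
python3 -m inch '[[[1.5,0,0,0,0,0,0],[3,0,0,0,0,0,0],[4.5,0,0,0,0,0,0],[6,0,0,0,0,0,0],[7.5,0,0,0,0,0,0],[9,0,0,0,0,0,0],[10.5,0,0,0,0,0,0],[12,0,0,0,0,0,0],[13.5,0,0,0,0,0,0],[15,0,0,0,0,0,0],[16.5,0,0,0,0,0,0],[18,0,0,0,0,0,0],[20,0,0,0,0,0,0],[22,0,0,0,0,0,0],[24,0,0,0,0,0,0],[26,0,0,0,0,0,0],[28,0,0,0,0,0,0],[30,0,0,0,0,0,0]]]'
```

```text
t: 62.2
ee_pos: [449.3, 69.9, 50.6]
orientation: [-3.139, 0.137, -0.001]
ft_force: [-0.4, 0.4, 0.4]
width: 0.4
grasp_force: 0.0
t: 64.0
ee_pos: [478.6, 67.3, 50.3]
orientation: [3.139, -0.137, -0.0]
ft_force: [-2.8, 2.2, -2.2]
width: 0.6
grasp_force: 1.6
```

```bash
python3 -m inch '[[[2,0,0,0,0,0,0],[4,0,0,0,0,0,0],[6.5,0,0,0,0,0,0],[9,0,0,0,0,0,0],[11.5,0,0,0,0,0,0],[14,0,0,0,0,0,0],[16.5,0,0,0,0,0,0],[19,0,0,0,0,0,0],[21.5,0,0,0,0,0,0],[24,0,0,0,0,0,0],[26.5,0,0,0,0,0,0],[29,0,0,0,0,0,0],[31.5,0,0,0,0,0,0],[34,0,0,0,0,0,0],[36.5,0,0,0,0,0,0],[39,0,0,0,0,0,0],[41,0,0,0,0,0,0],[43,0,0,0,0,0,0],[44,0,0,0,0,0,0],[45,0,0,0,0,0,0]]]'
python3 -m inch '[[[1,0,0,0,0,0,0],[2,0,0,0,0,0,0],[3,0,0,0,0,0,0],[4,0,0,0,0,0,0],[5,0,0,0,0,0,0],[6,0,0,0,0,0,0],[7,0,0,0,0,0,0],[8,0,0,0,0,0,0],[9,0,0,0,0,0,0],[10,0,0,0,0,0,0]]]'
```

```text
t: 66.0
ee_pos: [523.5, 63.4, 50.4]
orientation: [-3.139, 0.137, -0.0]
ft_force: [-2.8, 3.4, 0.7]
width: 0.7
grasp_force: 1.6
t: 67.0
ee_pos: [533.4, 62.5, 50.4]
orientation: [-3.139, 0.137, 0.0]
ft_force: [-2.1, 2.2, 0.3]
width: 0.6
grasp_force: 1.6
```

```bash
python3 -m inch '[[[0.7,0,0,0,0,0,0],[1.4,0,0,0,0,0,0],[2.1,0,0,0,0,0,0],[2.8,0,0,0,0,0,0],[3.4,0,0,0,0,0,0],[4,0,0,0,0,0,0],[4.4,0,0,0,0,0,0]]]'; python3 -m inch '[[[0.4,0,0,0,0,0,0],[0.8,0,0,0,0,0,0],[1.2,0,0,0,0,0,0],[1.6,0,0,0,0,0,0],[1.6,0,0,0,0,0,0]]]'
```

```text
t: 67.7
ee_pos: [534.8, 62.1, 50.1]
orientation: [3.138, -0.137, -0.009]
ft_force: [-12.1, 3.1, 9.3]
width: 0.6
grasp_force: 6.1
t: 68.2
ee_pos: [534.9, 62.0, 50.0]
orientation: [3.138, -0.137, -0.014]
ft_force: [-15.2, 3.6, 12.3]
width: 0.5
grasp_force: 7.8
```

Tray is against the stop: 15 N with no more travel. Now I'll back off, rise and look over the knob, and check the sticks' clearance from the fixed views.

```bash
python3 -m inch '[[[-15,0,0,0,0,0,0],[-35,0,0,0,0,0,0],[-55,0,-10,0,0,0,0],[-55,0,-50,0,0,0,20],[-55,0,-100,0,0,-0.1,40],[-55,0,-150,0,0,-0.25,50],[-40,40,-170,0,0,-0.4,50],[-20,80,-170,0,0,-0.55,50],[0,105,-170,0,0,-0.7,50],[0,105,-170,0,0,-0.85,50],[0,105,-170,0,0,-1,50],[0,105,-170,0,0,-1.15,50],[0,105,-170,0,0,-1.3,50],[0,105,-170,0,0,-1.43,50],[0,105,-170,0,0,-1.43,50],[0,105,-170,0,0,-1.43,50],[0,105,-170,0,0,-1.43,50]]]'
python3 - <<'E'
from h import *
c,o=snap('wrist','k1.png'); print(o['ee_pos'].round(1),o['orientation'],o['qpos'].round(2))
s,_=load('scene0'); d,_=load('side0')
def tri(a,b):
    (p,u),(q,v)=ray(s,*a),ray(d,*b); u=u/np.linalg.norm(u);v=v/np.linalg.norm(v)
    t=np.linalg.lstsq(np.c_[u,-v],q-p,rcond=None)[0]; A=p+u*t[0];B=q+v*t[1]; return ((A+B)/2).round(0),np.linalg.norm(A-B).round(1)
for a in [(280,145),(299,136),(315,155)]:
    for b in [(408,157),(401,190)]: print(a,b,tri(a,b))
print(tri((302,215),(398,280)))
E
```

```text
t: 69.9
ee_pos: [530.5, -42.8, 220.5]
orientation: [2.462, 1.95, 0.001]
ft_force: [-0.3, 1.2, 0.6]
width: 44.0
grasp_force: 0.0
[530.5 -42.8 220.5] [2.46221190e+00 1.95018739e+00 6.36669467e-04] [-0.1   0.31  1.85 -0.    0.97  0.13]
(280, 145) (408, 157) (array([706., -77., 300.]), np.float64(8.0))
(280, 145) (401, 190) (array([703., -92., 263.]), np.float64(67.0))
(299, 136) (408, 157) (array([ 689., -128.,  320.]), np.float64(5.4))
(299, 136) (401, 190) (array([ 686., -143.,  284.]), np.float64(66.5))
(315, 155) (408, 157) (array([ 669., -152.,  298.]), np.float64(69.1))
(315, 155) (401, 190) (array([ 667., -166.,  262.]), np.float64(1.1))
(array([ 696., -150.,   49.]), np.float64(54.0))
```

View pics/k1.png

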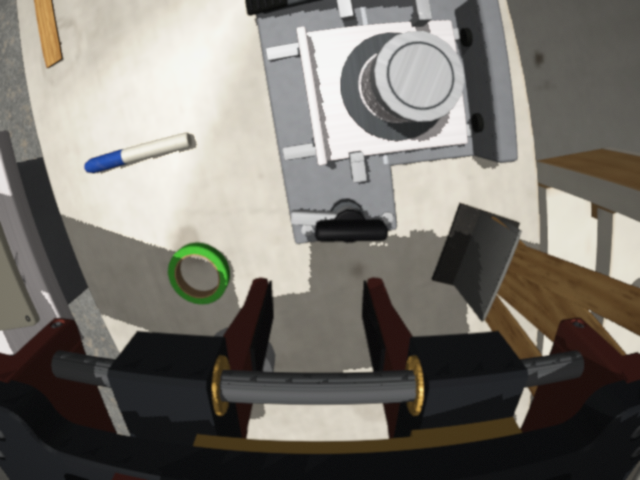

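The tray is home against the stop with the stack still centred on the plate. The knob bar runs from (316,231) to (388,231). The sticks stay at x≥655, y≤−77, clear of the turn.

Run:
```python
from h import *
f=load('k1'); c,o=f
hsv=cv2.cvtColor(c['frame'],cv2.COLOR_RGB2GRAY)[205:250,300:400]; m=(hsv<35).astype(np.uint8)
n,l,st,ce=cv2.connectedComponentsWithStats(m); i=1+np.argmax(st[1:,4]); ys,xs=np.where(l==i); print(st[i],ce[i]+[300,205])
a=plane(wray(c,o,318,231),82);b=plane(wray(c,o,387,231),82);print(a.round(1),b.round(1),np.arctan2(*(b-a)[1::-1]),((a+b)/2).round(1))
row=cv2.cvtColor(c['frame'],cv2.COLOR_RGB2GRAY)
for u in (322,330,375,383): print(u,row[214:248,u])
print(ring(f,395,85,116,23,0,4,-1),ring(f,410,72,116,23,0,4,-1))
```

```text
[  16    5   71   32 1396] [352.42979943 227.68839542]
[531.6 -45.1  82. ] [585.6 -57.7  82. ] -0.2294053088066825 [558.6 -51.4  82. ]
322 [172 194 204 203 184 138  77  32  13   9  10  11  13  15  20  27  35  44
  51  53  50  41  33  26  20  19  27  52  82 102 108 111 111 112]
330 [154 185 199 191 153  93  41  14  10  10  12  12  14  17  20  26  33  43
  49  50  45  37  29  22  18  16  24  50  81 102 110 112 112 114]
375 [141 128  99  74  56  36  18  12   9  11  11  13  15  17  20  23  27  29
  31  31  29  26  22  19  17  22  50  99 144 167 160 135 120 117]
383 [174 179 155 121 104  93  78  61  43  27  16  15  16  18  19  23  27  30
  31  29  26  24  20  19  20  37  69 105 135 151 146 129 118 116]
(array([604.1,  52.8]), np.float64(23.3), 105) (array([618. ,  59.6]), np.float64(25.1), 74)
```

```bash
python3 -c "
from h import *
print(go(557.6,-52.3,120,2.92))"
```

```text
(array([ -3.1,  28.7, 100.5]), array([ 4.0000e-04,  5.0000e-04, -1.5796e+00]))
```

```bash
python3 -m inch '[[[0,0,0,0,0,-0.15,50],[0,0,0,0,0,-0.3,50],[0,0,0,0,0,-0.45,50],[0,0,0,0,0,-0.6,50],[0,0,0,0,0,-0.75,50],[0,0,0,0,0,-0.9,50],[0,0,0,0,0,-1.05,50],[0,0,0,0,0,-1.2,50],[0,0,0,0,0,-1.35,50],[0,0,0,0,0,-1.5,50],[0,0,0,0,0,-1.58,50],[-3,29,0,0,0,-1.58,50],[-3,29,40,0,0,-1.58,50],[-3,29,80,0,0,-1.58,50],[-3,29,100,0,0,-1.58,50],[-3,29,100,0,0,-1.58,50],[-3,29,100,0,0,-1.58,50],[-3,29,100,0,0,-1.58,50]]]'
python3 - <<'E'
from h import *
c,o=snap('wrist','k2.png'); print(o['ee_pos'].round(1)); print(go(557.6,-52.3,78,2.92))
g=cv2.cvtColor(c['frame'],cv2.COLOR_RGB2GRAY)
cv2.imwrite('pics/k2c.png',cv2.resize(c['frame'][150:420,170:470],None,fx=2,fy=2)[...,::-1])
E
```

```text
t: 71.75
ee_pos: [558.9, -52.2, 121.8]
orientation: [0.343, 3.12, -0.0]
ft_force: [0.3, -0.2, -0.0]
width: 43.5
grasp_force: 0.0
[558.9 -52.2 121.8]
(array([ 1.4, -0.4, 44. ]), array([0.0003, 0.0028, 0.0025]))
```

View pics/k2c.png

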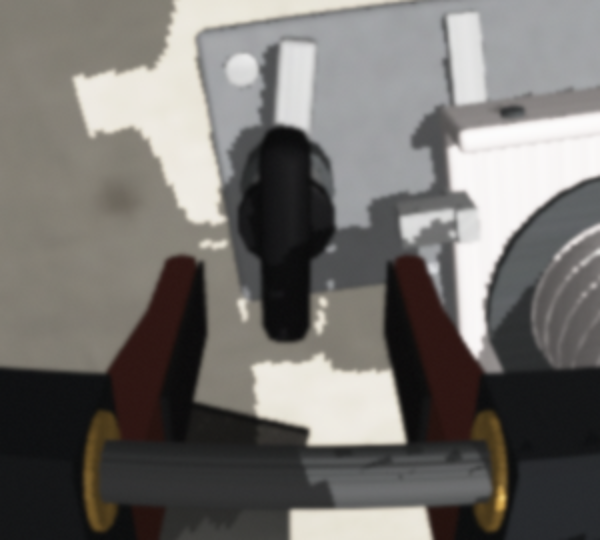

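Bar is between the fingers and aligned, at crop (286,235). Grip it, then turn clockwise.

```bash
python3 -m inch '[[[1,-0.5,20,0,0,0,50],[1,-0.5,38,0,0,0,50],[1,-0.5,43.5,0,0,0,50],[1,-0.5,43.5,0,0,0,50],[1,-0.5,43.5,0,0,0,50],[1,-0.5,43.5,0,0,0,0],[1,-0.5,43.5,0,0,0,0],[1,-0.5,43.5,0,0,0,0],[1,-0.5,43.5,0,0,0,0],[1,-0.5,43.5,0,0,0,0],[1,-0.5,43.5,0,0,0,0],[1,-0.5,43.5,0,0,0,0]]]'
python3 -m inch '[[[0,0,0,0,0,0.08,0],[0,0,0,0,0,0.16,0],[0,0,0,0,0,0.24,0],[0,0,0,0,0,0.32,0],[0,0,0,0,0,0.4,0]]]'
```

```text
t: 73.0
ee_pos: [556.9, -54.1, 77.7]
orientation: [0.342, 3.122, -0.003]
ft_force: [-1.9, -10.1, 3.2]
width: 27.0
grasp_force: 30.0
t: 73.5
ee_pos: [556.8, -54.2, 77.7]
orientation: [0.959, 2.99, -0.004]
ft_force: [-3.0, -11.0, 2.9]
width: 27.3
grasp_force: 30.0
```

Width reads 27 rather than 14: the fingertips probably hold the round hub under the bar. I'll open, raise 10 mm and regrip; the width will show whether the bar has followed.

```bash
python3 -m inch '[[[0,0,0,0,0,0,50],[0,0,0,0,0,0,50],[0,0,0,0,0,0,50],[0,0,0,0,0,0,50],[0,0,-10,0,0,0,50],[0,0,-10,0,0,0,50],[0,0,-10,0,0,0,50]]]'
python3 -m inch '[[[0,0,0,0,0,0,0],[0,0,0,0,0,0,0],[0,0,0,0,0,0,0],[0,0,0,0,0,0,0],[0,0,0,0,0,0,0],[0,0,0,0,0,0,0]]]'
```

```text
t: 74.2
ee_pos: [557.1, -52.3, 87.4]
orientation: [0.956, 2.991, 0.0]
ft_force: [0.7, -0.3, -0.9]
width: 44.3
grasp_force: 0.0
t: 74.8
ee_pos: [555.6, -53.5, 86.7]
orientation: [-0.955, -2.991, 0.003]
ft_force: [-3.8, -7.0, 1.9]
width: 14.0
grasp_force: 30.0
```

```bash
python3 -m inch '[[[0.5,-1.5,0,0,0,0.05,0],[0.5,-1.5,0,0,0,0.13,0],[0.5,-1.5,0,0,0,0.21,0],[0.5,-1.5,0,0,0,0.29,0],[0.5,-1.5,0,0,0,0.37,0],[0.5,-1.5,0,0,0,0.45,0],[0.5,-1.5,0,0,0,0.53,0],[0.5,-1.5,0,0,0,0.61,0],[0.5,-1.5,0,0,0,0.69,0],[0.5,-1.5,0,0,0,0.77,0],[0.5,-1.5,0,0,0,0.85,0],[0.5,-1.5,0,0,0,0.93,0],[0.5,-1.5,0,0,0,0.99,0],[0.5,-1.5,0,0,0,1.03,0]]]'
python3 -c "
from h import *
o=status.get_obs();print(o['moment'],o['orientation'],2*np.arctan2(*o['orientation'][1::-1]))"
```

```text
t: 76.2
ee_pos: [556.2, -53.2, 86.8]
orientation: [2.306, 2.132, 0.001]
ft_force: [2.6, 1.0, -2.7]
width: 14.3
grasp_force: 31.4
[ 0.17438941 -0.57260236  0.78420989] [2.30598013e+00 2.13168477e+00 1.37498130e-03] 1.4922839455779275
```

```bash
python3 -m inch '[[[0,0,0,0,0,0.03,0],[0,0,0,0,0,0.06,0],[0,0,0,0,0,0.06,0],[0,0,0,0,0,0.06,0]]]'
python3 -c "
from h import *
o=status.get_obs();print(o['moment'],2*np.arctan2(*o['orientation'][1::-1]))"
```

```text
t: 76.6
ee_pos: [556.1, -53.1, 86.9]
orientation: [2.367, 2.064, 0.002]
ft_force: [5.6, 2.8, -4.2]
width: 15.5
grasp_force: 33.4
[ 0.51367069 -0.87785278  0.91719908] 1.4344752746874758
```

Bar is against its stop: the moment rises and the width grows. Release, rise and check by measurement.

```bash
python3 -m inch '[[[0,0,0,0,0,0,50],[0,0,0,0,0,0,50],[0,0,0,0,0,0,50],[0,0,0,0,0,0,50],[0,0,-40,0,0,0,50],[0,0,-90,0,0,0,50],[0,0,-135,0,0,0,50],[-10,-25,-135,0,0,0,50],[-10,-25,-135,0,0,0,50],[-10,-25,-135,0,0,0,50],[-10,-25,-135,0,0,0,50],[-10,-25,-135,0,0,0,50]]]'
python3 - <<'E'
from h import *
f=snap('wrist','k3.png'); c,o=f; print(o['ee_pos'].round(1))
c1,o1=load('k1'); 
for n in ('k1','k3'):
    c,o=load(n); g=cv2.cvtColor(c['frame'],cv2.COLOR_RGB2GRAY); m=np.zeros_like(g); m[170:275,285:430]=(g[170:275,285:430]<40)
    k,l,st,ce=cv2.connectedComponentsWithStats(m); i=1+np.argmax(st[1:,4]); ys,xs=np.where(l==i)
    W=np.array([plane(wray(c,o,u,v),82)[:2] for u,v in zip(xs,ys)],np.float32); r=cv2.minAreaRect(W); B=cv2.boxPoints(r); e=[B[1]-B[0],B[2]-B[1]]; e=max(e,key=np.linalg.norm)
    print(n,st[i],r,"long axis yaw",np.arctan2(e[1],e[0]))
    bx=[]
    # white tray front edge
    d=(c['frame'].min(2)>225).astype(np.uint8); k,l,st,ce=cv2.connectedComponentsWithStats(d[:220,230:520]); print([ (s.tolist()) for s in st[1:] if s[4]>300])
E
```

```text
t: 77.8
ee_pos: [529.4, -59.6, 221.0]
orientation: [-2.368, -2.062, 0.001]
ft_force: [0.6, 0.3, -0.4]
width: 44.1
grasp_force: 0.0
[529.4 -59.6 221. ]
k1 [ 315  210   73   32 1537] ((558.4193725585938, -46.85008239746094), (25.63025665283203, 57.77143478393555), 77.05532836914062) long axis yaw -0.22592734
[[0, 0, 14, 43, 380], [78, 23, 158, 136, 5567], [200, 22, 24, 26, 345], [68, 27, 27, 137, 881]]
k3 [ 332  178   33   72 1490] ((555.823486328125, -51.688758850097656), (57.96084976196289, 25.2730770111084), 82.73175048828125) long axis yaw 1.443942
[[0, 0, 24, 54, 770], [85, 8, 14, 137, 883], [95, 14, 147, 128, 5486]]
```

Run:
```python
from h import *
for n in ('k1','k3'):
    f=load(n); c,o=f
    g=cv2.cvtColor(c['frame'],cv2.COLOR_RGB2GRAY); H=np.array(c['hand_eye']); M=R.from_rotvec(o['orientation']).as_matrix()
    def pw(P):
        q=M.T@(np.array(P)-o['ee_pos']); q=H[:3,:3].T@(q-H[:3,3]); h=np.hypot(q[0],q[1]); t=np.arctan2(h,q[2]); return c['cx']+c['fx']*t*q[0]/h,c['cy']+c['fy']*t*q[1]/h
    for x in (622,626,630): print(n,ring(f,*pw([x,54.5,116]),116,23,0,4,-1),ring(f,*pw([x,54.5,116]),116,32,0,4,-2),ring(f,*pw([x,54.5,34]),34,50,0,5,2))
```

```text
k1 (array([625.9,  56. ]), np.float64(23.0), 105) (array([626.1,  56. ]), np.float64(31.8), 76) (array([625.6,  55.6]), np.float64(49.5), 78)
k1 (array([625.9,  56. ]), np.float64(23.0), 105) (array([626.1,  56. ]), np.float64(31.8), 76) (array([625.6,  55.6]), np.float64(49.5), 78)
k1 (array([625.9,  56. ]), np.float64(23.0), 105) (array([626.2,  56.1]), np.float64(31.8), 76) (array([629.5,  54.2]), np.float64(52.5), 84)
k3 (array([625.8,  56. ]), np.float64(23.0), 105) (array([625.7,  56. ]), np.float64(31.6), 79) (array([625.6,  55.6]), np.float64(49.6), 82)
k3 (array([625.8,  56. ]), np.float64(23.0), 105) (array([625.7,  56. ]), np.float64(31.6), 79) (array([625.6,  55.6]), np.float64(49.6), 82)
k3 (array([625.8,  56. ]), np.float64(23.0), 105) (array([625.7,  56. ]), np.float64(31.6), 79) (array([625.7,  55.6]), np.float64(49.7), 81)
```

```bash
python3 -m inch '[[[10,25,0,0,0,0,50],[10,25,40,0,0,0,50],[10,25,85,0,0,0,50],[10,25,120,0,0,0,50],[10,25,135,0,0,0,50],[10,25,135,0,0,0,50],[10,25,135,0,0,0,50],[10,25,135,0,0,0,50],[10,25,135,0,0,0,0],[10,25,135,0,0,0,0],[10,25,135,0,0,0,0],[10,25,135,0,0,0,0],[10,25,135,0,0,0,0],[10,25,135,0,0,0,0]]]'; python3 -c "
from h import *
o=status.get_obs();print(o['moment'],o['width'],2*np.arctan2(*o['orientation'][1::-1]))"
```

```text
t: 79.25
ee_pos: [556.2, -53.4, 87.4]
orientation: [2.367, 2.063, 0.002]
ft_force: [2.9, 0.5, 2.8]
width: 15.2
grasp_force: 29.5
[-0.05059471 -0.41093948  0.48731147] 15.239257263388788 1.4336211231104985
```

The stack is still centred on the plate in the home position (disc 625.8 against rim 625.6). The measured travel is about 78 mm and the turn about 1.45 rad, so I'll check tray home from the same relative viewpoint as before the push.

```bash
python3 -m inch '[[[0,0,0,0,0,0,50],[0,0,0,0,0,0,50],[0,0,0,0,0,0,50],[0,0,0,0,0,0,50],[0,0,-50,0,0,0,90],[0,0,-100,0,0,0,90],[0,0,-150,0,0,0,90],[45,20,-150,0,0,-0.05,90],[90,45,-150,0,0,-0.08,90],[114,54,-150,0,0,-0.08,90],[114,54,-150,0,0,-0.08,90],[114,54,-150,0,0,-0.08,90],[114,54,-150,0,0,-0.08,90],[114,54,-150,0,0,-0.08,90],[114,54,-150,0,0,-0.08,90],[114,54,-150,0,0,-0.08,90]]]'
python3 - <<'E'
from h import *
def tool(o,P): return (R.from_rotvec(o['orientation']).as_matrix().T@(np.array(P)-o['ee_pos'])).round(1)
snap('wrist','k4.png')
for n,P in (('p9',(546,61)),('k4',(626,55))):
    f=load(n); c,o=f; H=np.array(c['hand_eye']); M=R.from_rotvec(o['orientation']).as_matrix(); print(n,o['ee_pos'].round(1),o['orientation'].round(4))
    def pw(Q):
        q=M.T@(np.array(Q)-o['ee_pos']); q=H[:3,:3].T@(q-H[:3,3]); h=np.hypot(q[0],q[1]); t=np.arctan2(h,q[2]); return c['cx']+c['fx']*t*q[0]/h,c['cy']+c['fy']*t*q[1]/h
    print(ring(f,*pw([*P,116]),116,23,0,4,-1),ring(f,*pw([*P,34]),34,50,0,5,2))
E
```

```text
t: 80.85
ee_pos: [624.4, 51.5, 237.0]
orientation: [2.286, 2.155, 0.0]
ft_force: [1.0, -0.3, -0.4]
width: 79.0
grasp_force: 0.0
p9 [546.   61.3 236.8] [-2.2761 -2.1628  0.0035]
(array([548. ,  61.5]), np.float64(23.0), 105) (array([548.1,  61.8]), np.float64(49.6), 77)
k4 [624.4  51.5 237. ] [2.2859 2.155  0.    ]
(array([625.7,  55.6]), np.float64(23.0), 105) (array([626. ,  56.2]), np.float64(49.3), 73)
```

The tray pressed hard against a solid stop at 15 N (its friction is about 3 N). The knob held against 0.9 N m (its friction is about 0.12 N m). The stack is concentric with the plate to within about 0.7 mm, and the arm touches nothing. Handing in.

```bash
python3 -c "
from workcell import ctrl
print(ctrl.close_job())"
```

```text
the job is handed in; nothing more can be done
None
```

The job is handed in: four strainer discs and the pressure disc are stacked and centred on the plate, the lever is pressed to its stop, the tray is pushed home and the clamp knob is turned clockwise to its stop. My camera readings came out slightly short on both (about 78 of 80 mm of tray travel and 1.43–1.5 of 1.5 rad on the knob), so I judged both by their hard stops; no verdict came back.

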